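Cool and unload a jeweller's casting mould

TASK

First slide the open casting mould along the bench, without lifting it and with its castings still in it, onto the middle of the copper cooling plate, squared up with the plate. Then lift all the castings out of their cavities and put the oblong ones in the wider flip-lid box and the round ones in the smaller flip-lid box. Finish with both box lids pressed fully shut, the mould still in the middle of the copper plate, and the other things on the bench left where they were.

Things in the scene. Friction and masses are not known exactly. Their poses are not given: they have to be found in the camera images.
- mould: open half of an aluminium casting mould, a block 200 (x) by 80 (y) by 20 mm, about 0.8 kg, loose on the bench; five cavities 6 mm deep in a row at x = -72, -36, 0, 36, 72, y = +4 mm: oblong, round, oblong, round, oblong (some may be empty), 1 mm play round each casting. A steel lug stands at the middle of its -y long side. Origin: centre of the block's underside
- mould_lug (a point): middle of the top of the mould's lug, a steel block 34 (mould x) by 16 (mould y) mm from the bench up to z 50 mm, centred at mould y -48 mm, for gripping and dragging the mould
- plate: thin copper cooling plate 250 (x) by 150 (y) mm, let in level with the bench so that things slide freely over its edges. Origin: its centre, axes along its sides
- oblong_1: brass casting: an oblong plate 20 (x) by 36 (y) by 6 mm with a round casting stub 10 mm thick and 30 mm tall standing on its middle (36 mm in all). Origin: centre of the plate's underside; z runs up the stub. Brass, 55 g. Starts in a mould cavity, plate flush with the mould's top, axes along the mould's, stub standing proud. May be absent (None)
- oblong_2: brass casting: an oblong plate 20 (x) by 36 (y) by 6 mm with a round casting stub 10 mm thick and 30 mm tall standing on its middle (36 mm in all). Origin: centre of the plate's underside; z runs up the stub. Brass, 55 g. Starts in a mould cavity, plate flush with the mould's top, axes along the mould's, stub standing proud. May be absent (None)
- oblong_3: brass casting: an oblong plate 20 (x) by 36 (y) by 6 mm with a round casting stub 10 mm thick and 30 mm tall standing on its middle (36 mm in all). Origin: centre of the plate's underside; z runs up the stub. Brass, 55 g. Starts in a mould cavity, plate flush with the mould's top, axes along the mould's, stub standing proud. May be absent (None)
- round_1: brass casting: a round plate 30 mm across and 6 mm thick with a round casting stub 10 mm thick and 30 mm tall standing on its middle (36 mm in all). Origin: centre of the plate's underside; z runs up the stub. Brass, 55 g. Starts in a mould cavity, plate flush with the mould's top, axes along the mould's, stub standing proud. May be absent (None)
- round_2: brass casting: a round plate 30 mm across and 6 mm thick with a round casting stub 10 mm thick and 30 mm tall standing on its middle (36 mm in all). Origin: centre of the plate's underside; z runs up the stub. Brass, 55 g. Starts in a mould cavity, plate flush with the mould's top, axes along the mould's, stub standing proud. May be absent (None)
- wide_box: the wider of two wooden boxes with flip lids, 90 (x) by 120 (y) by 48 mm. Fixed. Origin: centre of its underside. Local -x: its front, with the lid's loop handle, facing the middle of the bench; +x: hinge side; y: along its length. Walls and floor 4 mm, inner floor at z 4, rim at z 48, inside 82 mm along x, 112 mm along y
- wide_box_lid (a joint): the wide box's lid: 0 shut, 1.85 rad fully open (leaning back past upright); stays where it is left (0.1 N m hinge friction), may start ajar by up to 0.3 rad. Hinge line at box-local x +45, z 51 mm, along y. A board 5 mm thick, 90 mm deep; a steel loop handle sticks out of its front edge, in the board's plane
- wide_box_bar (a point): middle of the outer bar of the loop on this lid: round, 10 mm thick, parallel to the hinge and 130 mm from the hinge line, 54 mm free between the loop's side arms, 35 mm gap between bar and lid board; can be pinched from above and pivots between the fingers as the lid swings. Moves with the lid
- small_box: the smaller of two wooden boxes with flip lids, 90 (x) by 80 (y) by 48 mm. Fixed. Origin: centre of its underside. Local -x: its front, with the lid's loop handle, facing the middle of the bench; +x: hinge side; y: along its length. Walls and floor 4 mm, inner floor at z 4, rim at z 48, inside 82 mm along x, 72 mm along y
- small_box_lid (a joint): the small box's lid: 0 shut, 1.85 rad fully open (leaning back past upright); stays where it is left (0.1 N m hinge friction), may start ajar by up to 0.3 rad. Hinge line at box-local x +45, z 51 mm, along y. A board 5 mm thick, 90 mm deep; a steel loop handle sticks out of its front edge, in the board's plane
- small_box_bar (a point): middle of the outer bar of the loop on this lid: round, 10 mm thick, parallel to the hinge and 130 mm from the hinge line, 54 mm free between the loop's side arms, 35 mm gap between bar and lid board; can be pinched from above and pivots between the fingers as the lid swings. Moves with the lid
- crucible: white ceramic crucible, 60 mm across and 60 mm tall; a bystander, loose, to be left where it is. Origin: on its underside
- stamp: turned wooden stamp 32 mm across and 46 mm tall; a bystander, loose, to be left where it is. Origin: on its underside
- wax_dish: small white ceramic bowl 56 mm across, 22 mm tall; a bystander, loose, to be left where it is. Origin: on its underside
- ring_gauge: steel ring gauge, an upright cylinder 24 mm across and 50 mm tall; a bystander, loose, to be left where it is. Origin: on its underside
- burnisher: burnisher, a 160 mm long handled tool lying down; a bystander, loose, to be left where it is. Origin: on its underside
- bench_brush: bench brush lying down, 150 mm long; a bystander, loose, to be left where it is. Origin: on its underside
- flux_jar: jar with a black cap, 50 mm across and 60 mm tall; a bystander, loose, to be left where it is. Origin: on its underside
Mind the look-alikes: they are no part of the job. What is shaped like the wide_box but purple or turquoise is not meant.

How it is judged:
By the outcome, as a careful person would: the job done as asked, in the order asked, and still so for the second after the job is handed in, with the robot touching nothing.
Of oblong_1, oblong_2, oblong_3, round_1, round_2 only 3 to 5 are there at a start; the rules pass over those that are not, and their reading is None.
At some moment in a run one of mould may be knocked a few centimetres aside while the robot is not near it.
Once in a run the grip may slacken for a moment while it holds something.
It also fails if it takes over 210 s, if anything falls off the work surface, if the arm or the gripper's body presses on something with over 40 N, if the wrist force passes 120 N, or if a joint passes its speed limit or range.

ROBOT

A 6-joint arm with a two-finger parallel gripper is mounted at the origin on the work surface. World frame = base frame: x ahead of the robot, y to its left, z up, the work surface at z = 0. Lengths are in m, angles in rad, forces in N, time in s.
With the tool pointing down it reaches from about 0.225 to 0.875 m from the base axis. Payload 3.4 kg.
Tool frame: the origin (TCP) lies on the mounting face of the last link; the fingertips stand 173 mm ahead of it and the grasp point (between the pads) lies 155 mm ahead of it; z points along the fingers, y is the line along which they close (so a half turn about z gives the same grasp; the last joint's range is limited). The gripper opens to 85 mm and grips with 20 to 120 N. Pads are 22 mm wide; open, the fingers measure 114 mm over their backs; the gripper's body (76 mm by 85 mm) begins 54 mm behind the grasp point. The pads swing forward as they close: fully open they stand 13 mm farther back than shut.
Start: joints at [-1.259, 0.276, 1.505, -0, 1.361, -0.121], TCP at [0.241, -0.522, 0.405] pointing down, gripper open.
Joint ranges: [-2.89, 2.89], [-0.75, 2.08], [0.22, 2.7], [-1.18, 4.32], [0.11, 2.71], [-2.7, 2.7]. Speed limits (rad/s): [2.57, 2.57, 3.14, 3.14, 3.14, 3.14].

INTERFACE

Orientations are given as a unit quaternion [w, x, y, z].
In Python, from rig import manip gives the robot as it stands.
- The arm moves only by the tool carry_out, never from a script. Its arguments are lists of equal length, an entry for each row: "linear": the shift along the world's x, y, z each as a share of 500 mm, from -1 to 1, a list of three; "angular": the turn, a rotation vector about the world's x, y, z each as a share of 0.08 rad, from -1 to 1, a list of three; "hand": the opening, from 0 (shut) to 1 (fully open). In form: {"linear": [[x, y, z], ...], "angular": [[rx, ry, rz], ...], "hand": [hand, ...]}. A call has 1 to 8 rows; each row shifts and turns the commanded pose from where the row before left it; what a row does not reach is not made up. A row lasts 1/12 s, in which the tool goes at most 41.7 mm and 7.16 degrees, less where a joint would pass 70% of its speed; a pose out of reach is approached as far as the arm can. A call with a number of a shift or a turn outside -1 to 1 is refused whole. A call with a gripper value outside its range is refused whole. The fingers move at their own pace and stop on an object; "force" is the grip in N (left out, the last holds). Time passes only in rows, so rows that do not move let the fingers close. It gives the time, the measured TCP pose, the force, the opening and the grip force at its end, in the units of the state.
- manip.get_state(): the state, without advancing time (a new reading comes with each control period).
- manip.get_image(name): name is "side" or "top"; returns the picture (420x560x3 uint8, red, green, blue); there is no depth.
- manip.camera_params(name): a dict with "fx", "fy", "cx", "cy" (pixels), "view" (4x4, takes a point from world to camera coordinates). Camera axes: x right, y down, z forward; pixel columns grow to the right and rows downward; lengths in m; the calibration is good to about 2 mm. A picture is of the moment at which its call begins. camera_params takes no time and is no camera call.
- manip.sign_off(): hands the job in; it is judged then, once.
The state is a dict: "clock": time; "qpos": joint angles; "qd": joint speeds; "effort": joint torques, N m; "position": TCP position; "ee_rot": TCP orientation; "contact_force": force on the tool from outside, world axes, zero at the start; "moment": the same for the moment, N m; "width": finger opening in m; "gripper_force": force on a finger pad.
Only numpy, scipy, OpenCV 4.12 (cv2) and the standard library are available. Lean on these libraries where they do the work, as an engineer would, in place of code of your own. Each camera call takes 0.05 s, during which the arm holds its last target. There are 200 camera calls.

## Working session

There is one attempt and no reset: what is moved stays moved. The work goes in short steps, Python scripts to look and compute and a tool call to move; the robot and the scene stay as the last step left them, time stands still between calls to the robot, and variables do not carry over. Pictures are saved under pics/ and viewed, at most 14 in all, crops included, and the job is handed in when it is done.

Besides the shell and the picture viewer there is one more tool, called after "Request:" by a JSON object that holds its "method" and its "body". carry_out: Moves the arm, as the interface text tells. Its arguments: {"type":"object","properties":{"linear":{"type":"array"},"angular":{"type":"array"},"hand":{"type":"array"},"force":{"type":"number"}},"required":["linear","angular","hand"]}

```bash
mkdir -p pics; python3 - <<'E'
from rig import manip
import cv2
for n in("top","side"):
    p=manip.camera_params(n); print(n,p)
    cv2.imwrite(f"pics/{n}0.png",cv2.resize(manip.get_image(n)[:,:,::-1],(800,600),interpolation=cv2.INTER_CUBIC))
print(manip.get_state())
E
```

```text
top {'fx': 454.6468493292107, 'fy': 454.6468493292107, 'cx': 271.7955326247152, 'cy': 201.97480158571435, 'view': array([[ 0.00892178, -0.99967591, -0.02384286,  0.05870429],
       [-0.99853855, -0.00763558, -0.05350199,  0.46524592],
       [ 0.0533026 ,  0.02428535, -0.99828305,  1.38953306],
       [ 0.        ,  0.        ,  0.        ,  1.        ]])}
side {'fx': 533.3576508376295, 'fy': 533.3576508376295, 'cx': 276.5744681973208, 'cy': 207.76363035838966, 'view': array([[ 0.99676804, -0.08017482,  0.00504722, -0.47413174],
       [-0.03946299, -0.54340926, -0.83853983,  0.10563727],
       [ 0.06997249,  0.83563053, -0.54481692,  1.22446581],
       [ 0.        ,  0.        ,  0.        ,  1.        ]])}
{'clock': 0.1, 'qpos': array([-1.25897473e+00,  2.76579878e-01,  1.50599287e+00, -6.37498214e-05,
        1.36067603e+00, -1.21019245e-01]), 'qd': array([-0.0008373 , -0.00207442, -0.0043579 ,  0.00137164,  0.00088896,
       -0.00100423]), 'effort': array([ 1.08774839e-03, -4.17702055e+01, -2.46405548e+01, -1.50414712e-04,
        5.77979677e-03, -4.49894586e-06]), 'position': array([ 0.24110723, -0.52182453,  0.40390396]), 'ee_rot': array([-8.21329267e-04,  9.76670597e-01,  2.14741377e-01, -1.09905074e-04]), 'contact_force': array([0.77869102, 0.14394542, 0.09964913]), 'moment': array([-0.0098679 , -0.02040989, -0.01703409]), 'gripper_force': 0.0, 'width': 0.08542145451008028}
```

View pics/top0.png

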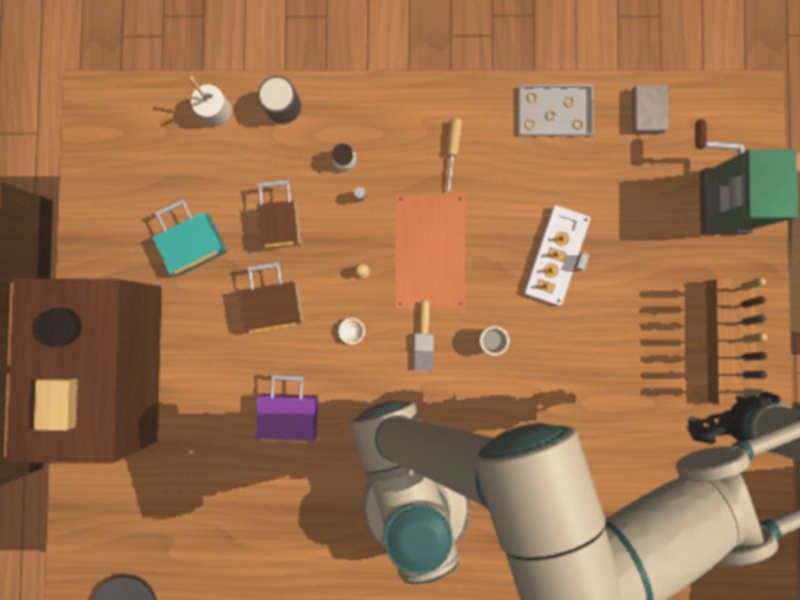

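View pics/side0.png

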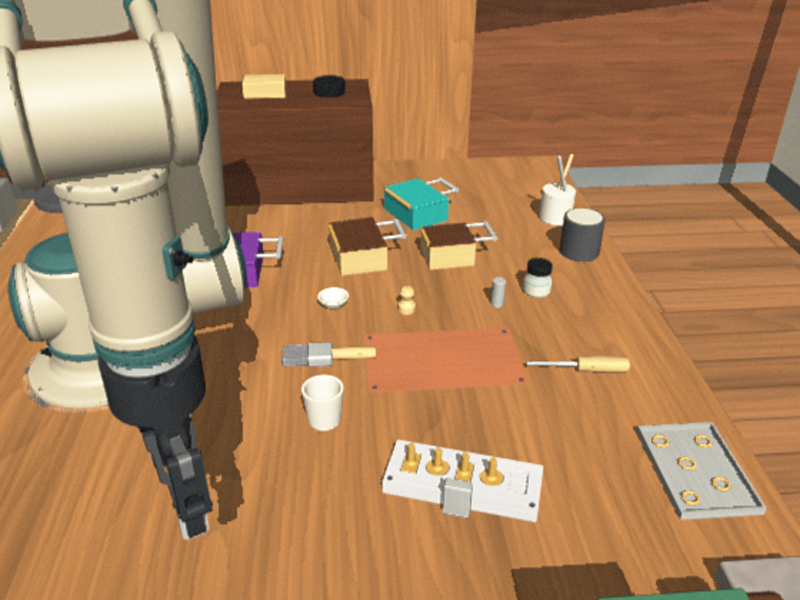

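```bash
cat > h.py <<'E'
import numpy as np, cv2
from rig import manip
P={n:manip.camera_params(n) for n in("top","side")}
def unproj(n,u,v,z):
    p=P[n];R=p["view"][:3,:3];t=p["view"][:3,3]
    d=R.T@np.array([(u-p["cx"])/p["fx"],(v-p["cy"])/p["fy"],1.]);c=-R.T@t
    return c+d*(z-c[2])/d[2]
def proj(n,X):
    p=P[n];q=p["view"][:3,:3]@np.asarray(X)+p["view"][:3,3]
    return np.array([p["fx"]*q[0]/q[2]+p["cx"],p["fy"]*q[1]/q[2]+p["cy"]])
def crop(img,x0,y0,x1,y1,s):
    c=cv2.resize(img[y0:y1,x0:x1,::-1],None,fx=s,fy=s,interpolation=cv2.INTER_CUBIC)
    for x in range(-(-x0//10)*10,x1,10):
        cv2.line(c,((x-x0)*s,0),((x-x0)*s,6 if x%50 else 14),(0,255,255),1)
        if x%20==0: cv2.putText(c,str(x),((x-x0)*s-8,18),0,.35,(255,255,255))
    for y in range(-(-y0//10)*10,y1,10):
        cv2.line(c,(0,(y-y0)*s),(6,(y-y0)*s),(0,255,255),1)
        if y%20==0: cv2.putText(c,str(y),(8,(y-y0)*s+4),0,.35,(255,255,255))
    return c
E
python3 - <<'E'
from h import *
t=manip.get_image("top");s=manip.get_image("side")
cv2.imwrite("pics/c1.png",crop(t,272,130,418,220,5)); 
cv2.imwrite("pics/c2.png",np.hstack([crop(t,160,115,225,240,4),crop(s,220,140,355,195,4)[:500] if 0 else cv2.copyMakeBorder(crop(s,220,145,355,200,4),0,280,0,0,0)]))
# plate segmentation
h=cv2.cvtColor(t,cv2.COLOR_RGB2HSV); 
r=t.astype(int);m=((r[:,:,0]-r[:,:,1]>70)&(r[:,:,0]>150)&(h[:,:,0]<11)).astype(np.uint8)
n,l,st,c=cv2.connectedComponentsWithStats(m); i=1+st[1:,4].argmax(); print(st[i],c[i])
pts=cv2.findContours((l==i).astype(np.uint8),0,1)[0][0]
rc=cv2.minAreaRect(pts);print(rc)
for q in cv2.boxPoints(rc): print(unproj("top",*q,0))
print(unproj("top",*rc[0],0),unproj("top",*c[i],0))
E
```

```text
[ 277  136   48   80 3598] [300.99082824 174.99861034]
((300.5, 175.5), (79.0, 47.0), 90.0)
[0.67287311 0.04839282 0.        ]
[ 0.67348356 -0.0987178   0.        ]
[ 0.42623739 -0.09940872  0.        ]
[0.42502325 0.04633269 0.        ]
[ 0.54882762 -0.02594399  0.        ] [ 0.5504083  -0.02746443  0.        ]
```

View pics/c1.png

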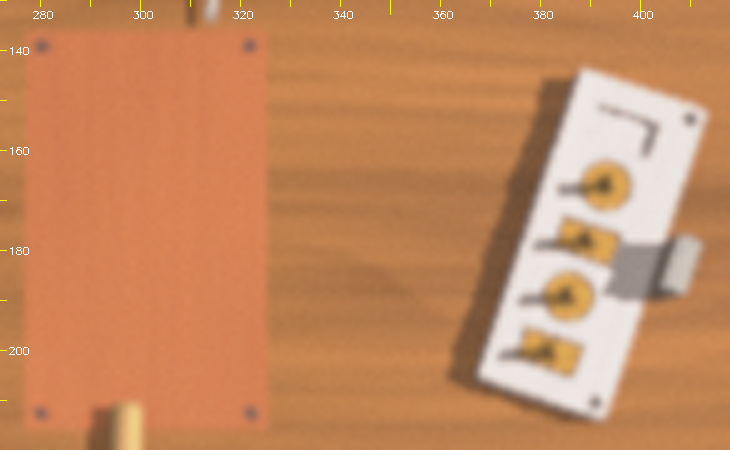

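View pics/c2.png

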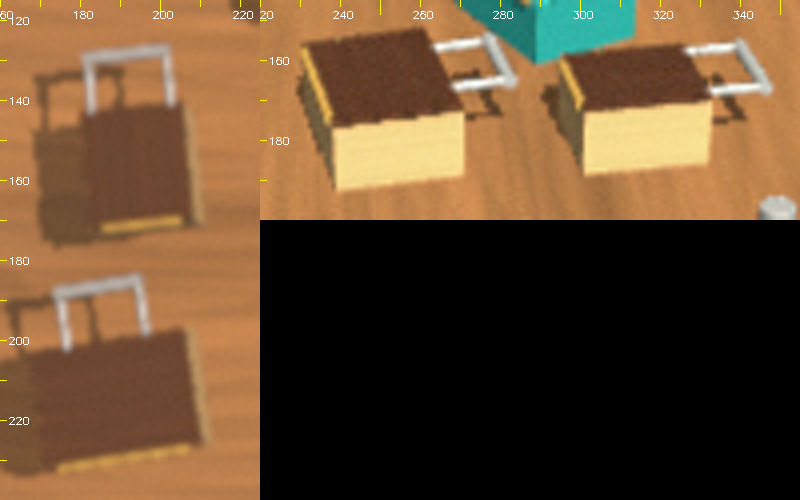

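```bash
cat > fit.py <<'E'
from h import *
from scipy.optimize import least_squares
def mould(obs): # list of (cam,u,v,(x,y,z) local)
    def f(p):
        c,s=np.cos(p[2]),np.sin(p[2]);r=[]
        for n,u,v,X in obs:
            r+=list(proj(n,[p[0]+c*X[0]-s*X[1],p[1]+s*X[0]+c*X[1],X[2]])-[u,v])
        return r
    o=least_squares(f,[.55,-.25,p0]);return o.x,np.abs(o.fun).max(),o.fun.round(1)
def tri(a,b):
    return least_squares(lambda X:np.r_[proj("top",X)-a,proj("side",X)-b],[.5,.2,.05])
E
python3 - <<'E'
import fit; from fit import *
T="top";S="side"
o=lambda l,k=.4:[(T,u-k,v-k,X) for u,v,X in l]
fit.p0=-.3
print("mould",mould(o([(388.6,143.4,(.1,.04,.02)),(413.8,152.4,(.1,-.04,.02)),(393,214.2,(-.1,-.04,.02)),(367.4,205.4,(-.1,.04,.02)),(408.2,183,(0,-.048,.05))])))
d=[unproj(T,u-.4,v-.4,0)[:2] for u,v in((280.5,139),(321.7,139),(280.3,212.5),(322,212.5))]
print("plate",np.mean(d,0),d, np.degrees(np.arctan2(*(d[0]-d[2]+d[1]-d[3])[::-1])))
for nm,b,f,t0,t1,s0,s1,hy in(("wide",(239.25,192.5),(271,188.5),(174.25,188.25),(194.5,185),(277,154.25),(283.25,166.25),.06),
 ("small",(301,188.5),(332.25,185.75),(181,129.25),(202.25,127),(339.5,155.5),(347.25,167.5),.04)):
    B=unproj(S,b[0]-.4,b[1]-.4,0)[:2];F=unproj(S,f[0]-.4,f[1]-.4,0)[:2]
    v=F-B;L=np.linalg.norm(v);v/=L;n=np.array([-v[1],v[0]])
    print(nm,"len",L,"ang",np.degrees(np.arctan2(v[1],v[0])),"ctr",(B+F)/2+n*hy,"shutbar",(B+F)/2+n*hy+v*.085)
    for a,c in((t0,s0),(t1,s1)):
        q=tri(np.array(a)-.4,np.array(c)-.4);print(q.x,q.fun.round(1))
    q=tri((np.array(t0)+t1)/2-.4,(np.array(s0)+s1)/2-.4);print("bar",q.x)
E
```

```text
mould (array([ 0.53949966, -0.29956595, -0.32899035]), np.float64(0.4909418035752253), array([ 0.1,  0.5, -0.2, -0. , -0.3, -0.3,  0.3, -0.1,  0.2, -0. ]))
plate [ 0.54980142 -0.02656884] [array([0.66468371, 0.03860183]), array([ 0.66523656, -0.09031208]), array([0.43411376, 0.0373912 ]), array([ 0.43517165, -0.0919563 ])] 0.35509440025905914
wide len 0.08923440530227715 ang 9.662313958777858 ctr [0.42592032 0.31127197] shutbar [0.50971452 0.32553846]
[0.50356737 0.35713848 0.05499864] [ 0.  -0.2 -0.2  0. ]
[0.51544169 0.29738998 0.04784241] [ 0.  -0.6 -0.5  0. ]
bar [0.50958609 0.32741621 0.0510459 ]
small len 0.08924660310357109 ang 5.5215707015219495 ctr [0.60333359 0.29776273] shutbar [0.6879392  0.30594147]
[0.68273594 0.34073671 0.05300393] [-0.   0.1  0.1 -0. ]
[0.69219176 0.27675612 0.04828259] [ 0.  -0.3 -0.3  0. ]
bar [0.68761846 0.3088657  0.05024461]
```

```bash
cat >> h.py <<'E'
from scipy.spatial.transform import Rotation as Ro
def now():
    s=manip.get_state();q=s["ee_rot"];R=Ro.from_quat([q[1],q[2],q[3],q[0]]).as_matrix()
    return s,s["position"]+.155*R[:,2],np.degrees(np.arctan2(R[1,1],R[0,1]))%180,R
def plan(x,y,z,a):
    s,g,b,R=now();d=(a-b+90)%180-90
    # tilt fix: rotvec taking tool z to -z
    w=np.cross(R[:,2],[0,0,-1])
    print("t%.1f"%s["clock"],"grasp",g.round(4),"ang%.1f"%b,"lin share",((np.array([x,y,z])-g)/.5).round(4),"rz share %.2f"%(np.radians(d)/.08),"tilt",(w/.08).round(2),"q",s["qpos"].round(2),"w%.4f"%s["width"],"F",s["contact_force"].round(1),"gf",round(s["gripper_force"],1))
E
python3 - <<'E'
from h import *
plan(.524,-.345,.044,71.15)
t=manip.get_image("top")
for n,u,v,z in(("cruc",494,341,.06),("brushend",425,302,.015),("burn",448,190,.005),("stamp",363,270,.046),("ring",359,193,.05),("wax",350,331,.02),("jar",343,156,.06)): print(n,unproj("top",u*.7,v*.7,z))
E
```

```text
t0.2 grasp [ 0.2411 -0.5217  0.2492] ang114.8 lin share [ 0.5659  0.3534 -0.4104] rz share -9.52 tilt [-0.01 -0.   -0.  ] q [-1.26  0.28  1.51 -0.    1.36 -0.12] w0.0854 F [-1.  -0.1 -0.2] gf 0.0
cruc [ 0.35514225 -0.15849346  0.06      ]
brushend [ 0.43623968 -0.01677209  0.015     ]
burn [ 0.68179826 -0.0658556   0.005     ]
stamp [0.50182351 0.11556785 0.046     ]
ring [0.66529576 0.12561481 0.05      ]
wax [0.37255321 0.14369211 0.02      ]
jar [0.7420883 0.1596692 0.06     ]
```

Request:
{"method": "carry_out", "body": {"linear": [[0.07, 0.044, 0], [0.07, 0.044, 0], [0.07, 0.044, 0], [0.07, 0.044, 0], [0.07, 0.044, 0], [0.07, 0.044, 0], [0.07, 0.044, 0], [0.07, 0.044, 0]], "angular": [[0, 0, -1], [0, 0, -1], [0, 0, -1], [0, 0, -1], [0, 0, -1], [0, 0, -1], [0, 0, -1], [0, 0, -1]], "hand": [0.5, 0.5, 0.5, 0.5, 0.5, 0.5, 0.5, 0.5], "force": 60}}

```text
clock: 0.92
position: [0.5226, -0.3445, 0.4047]
ee_rot: [0.0, 0.994, -0.105, -0.0]
contact_force: [0.1, -0.6, 0.1]
width: 0.0431
gripper_force: 0.0
```

Request:
{"method": "carry_out", "body": {"linear": [[0.006, 0.001, -0.04], [0, 0, -0.06], [0, 0, -0.06], [0, 0, -0.06], [0, 0, -0.06], [0, 0, 0]], "angular": [[0, 0, -1], [0, 0, -0.5], [0, 0, 0], [0, 0, 0], [0, 0, 0], [0, 0, 0]], "hand": [0.5, 0.5, 0.5, 0.5, 0.5, 0.5]}}

```text
clock: 1.42
position: [0.5222, -0.3438, 0.2584]
ee_rot: [-0.003, 0.987, -0.163, -0.006]
contact_force: [-1.3, 0.7, -1.3]
width: 0.0429
gripper_force: 0.0
```

```bash
python3 - <<'E'
from h import *
plan(.524,-.345,.044,71.15)
t=manip.get_image("top");s=manip.get_image("side")
cv2.imwrite("pics/c3.png",np.vstack([cv2.copyMakeBorder(crop(t,330,130,430,230,3),0,0,0,450,0),crop(s,255,285,405,385,5)[:300]]))
cv2.imwrite("pics/c3.png",np.hstack([crop(t,350,130,430,230,4),crop(s,260,285,380,385,4)]))
E
```

```text
t1.4 grasp [ 0.5207 -0.3425  0.1034] ang71.3 lin share [ 0.0066 -0.005  -0.1189] rz share -0.02 tilt [-0.1  -0.12 -0.  ] q [-0.69  0.46  1.6  -0.    1.09  1.2 ] w0.0429 F [-1.3  0.7 -1.3] gf 0.0
```

View pics/c3.png

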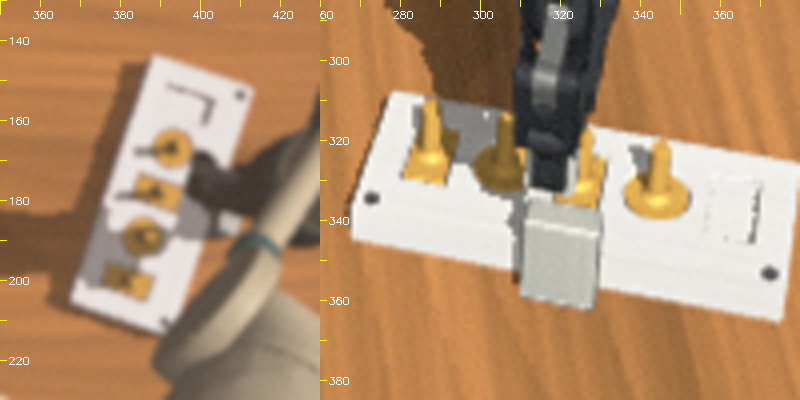

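Request:
{"method": "carry_out", "body": {"linear": [[0.003, -0.002, -0.04], [0.003, -0.002, -0.04], [0, 0, -0.038], [0, 0, 0]], "angular": [[-0.1, -0.12, 0], [0, 0, 0], [0, 0, 0], [0, 0, 0]], "hand": [0.5, 0.5, 0.5, 0.5]}}

```text
clock: 1.85
position: [0.5269, -0.3474, 0.205]
ee_rot: [0.003, 0.987, -0.163, 0.004]
contact_force: [-0.7, 0.4, -0.5]
width: 0.0426
gripper_force: 0.0
```

Request:
{"method": "carry_out", "body": {"linear": [[0, 0, 0], [0, 0, 0], [0, 0, 0], [0, 0, 0], [0, 0, 0]], "angular": [[0, 0, 0], [0, 0, 0], [0, 0, 0], [0, 0, 0], [0, 0, 0]], "hand": [0.05, 0.05, 0.05, 0.05, 0.05]}}

```text
clock: 2.27
position: [0.5281, -0.3474, 0.2085]
ee_rot: [0.004, 0.987, -0.163, 0.008]
contact_force: [0.9, 4.2, 6.7]
width: 0.0142
gripper_force: 61.8
```

```bash
python3 - <<'E'
from h import *
plan(.5498+.048*np.sin(.006),-.0266-.048,.044,90.35)
E
```

```text
t2.3 grasp [ 0.5303 -0.3489  0.0535] ang71.2 lin share [ 0.0397  0.5485 -0.019 ] rz share 4.17 tilt [0.12 0.17 0.  ] q [-0.69  0.51  1.65  0.    0.96  1.21] w0.0142 F [0.9 4.2 6.7] gf 61.8
```

Request:
{"method": "carry_out", "body": {"linear": [[0, 0, 0], [0, 0, 0]], "angular": [[0, 0, 0], [0, 0, 0]], "hand": [0.05, 0.05]}}

```text
clock: 2.43
position: [0.5281, -0.3473, 0.2085]
ee_rot: [0.004, 0.987, -0.163, 0.008]
contact_force: [1.8, 2.8, 6.6]
width: 0.0146
gripper_force: 61.8
```

```bash
python3 - <<'E'
from h import *
plan(.5498+.048*np.sin(.006),-.0266-.048,.044,90.35)
s=manip.get_image("side")
cv2.imwrite("pics/c4.png",crop(s,250,270,400,385,5))
E
```

```text
t2.4 grasp [ 0.5303 -0.3488  0.0535] ang71.2 lin share [ 0.0396  0.5484 -0.019 ] rz share 4.17 tilt [0.12 0.17 0.  ] q [-0.69  0.51  1.65  0.    0.96  1.21] w0.0146 F [1.8 2.8 6.6] gf 61.8
```

View pics/c4.png

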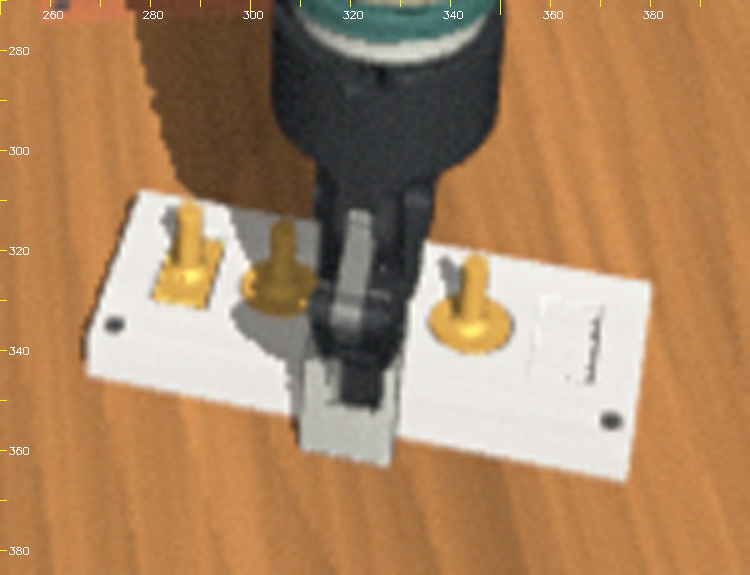

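Request:
{"method": "carry_out", "body": {"linear": [[0.003, 0.015, 0], [0.003, 0.03, 0], [0.003, 0.03, 0], [0.003, 0.03, 0], [0.003, 0.03, 0], [0.003, 0.03, 0], [0.003, 0.03, 0], [0.003, 0.03, 0]], "angular": [[0, 0, 0.26], [0, 0, 0.26], [0, 0, 0.26], [0, 0, 0.26], [0, 0, 0.26], [0, 0, 0.26], [0, 0, 0.26], [0, 0, 0.26]], "hand": [0.05, 0.05, 0.05, 0.05, 0.05, 0.05, 0.05, 0.05]}}

```text
clock: 3.15
position: [0.5409, -0.2374, 0.2085]
ee_rot: [0.007, 0.997, -0.079, 0.009]
contact_force: [0.5, -8.1, 4.2]
width: 0.0148
gripper_force: 61.3
```

```bash
python3 - <<'E'
from h import *
plan(.557,-.0746,.044,90.35)
t=manip.get_image("top");s=manip.get_image("side")
a=crop(t,270,130,400,230,3);b=crop(s,220,230,400,360,4)
c=np.zeros((520,390,3),np.uint8);c[:300]=a
cv2.imwrite("pics/c5.png",np.hstack([c,b])[:, :])
E
```

```text
t3.1 grasp [ 0.5436 -0.2398  0.0536] ang80.9 lin share [ 0.0268  0.3304 -0.0191] rz share 2.06 tilt [0.19 0.22 0.  ] q [-0.53  0.46  1.75 -0.01  0.91  1.2 ] w0.0148 F [ 0.5 -8.1  4.2] gf 61.3
```

Request:
{"method": "carry_out", "body": {"linear": [[0.0025, 0.03, 0], [0.0025, 0.03, 0], [0.0025, 0.03, 0], [0.0025, 0.03, 0], [0.0025, 0.03, 0], [0.0025, 0.03, 0], [0.0025, 0.03, 0], [0.0025, 0.03, 0]], "angular": [[0, 0, 0.2], [0, 0, 0.2], [0, 0, 0.2], [0, 0, 0.2], [0, 0, 0.2], [0, 0, 0.2], [0, 0, 0.2], [0, 0, 0.2]], "hand": [0.05, 0.05, 0.05, 0.05, 0.05, 0.05, 0.05, 0.05]}}

```text
clock: 3.92
position: [0.5511, -0.1174, 0.2085]
ee_rot: [0.006, 1.0, -0.015, 0.009]
contact_force: [-0.1, -8.9, 5.5]
width: 0.0141
gripper_force: 61.7
```

Request:
{"method": "carry_out", "body": {"linear": [[0.0025, 0.03, 0], [0.0025, 0.02, 0], [0.0025, 0.02, 0], [0, 0.01, 0], [0, 0, 0]], "angular": [[0, 0, 0.2], [0, 0, 0.2], [0, 0, 0], [0, 0, 0], [0, 0, 0]], "hand": [0.05, 0.05, 0.05, 0.05, 0.05]}}

```text
clock: 4.33
position: [0.5547, -0.0764, 0.2085]
ee_rot: [0.005, 1.0, 0.001, 0.009]
contact_force: [0.5, -5.1, 7.5]
width: 0.0142
gripper_force: 61.9
```

```bash
python3 - <<'E'
from h import *
plan(.557,-.0746,.044,90.35)
t=manip.get_image("top");s=manip.get_image("side")
a=crop(t,265,125,345,225,5);b=crop(s,240,215,380,280,4)
c=np.zeros((500,560,3),np.uint8);c[:260]=b
cv2.imwrite("pics/c5.png",np.hstack([a,c])[:, :800])
E
```

```text
t4.3 grasp [ 0.5575 -0.0779  0.0535] ang90.1 lin share [-0.0011  0.0067 -0.019 ] rz share 0.05 tilt [0.13 0.23 0.  ] q [-0.26  0.43  1.82 -0.01  0.88  1.31] w0.0142 F [ 0.5 -5.1  7.5] gf 61.9
```

View pics/c5.png

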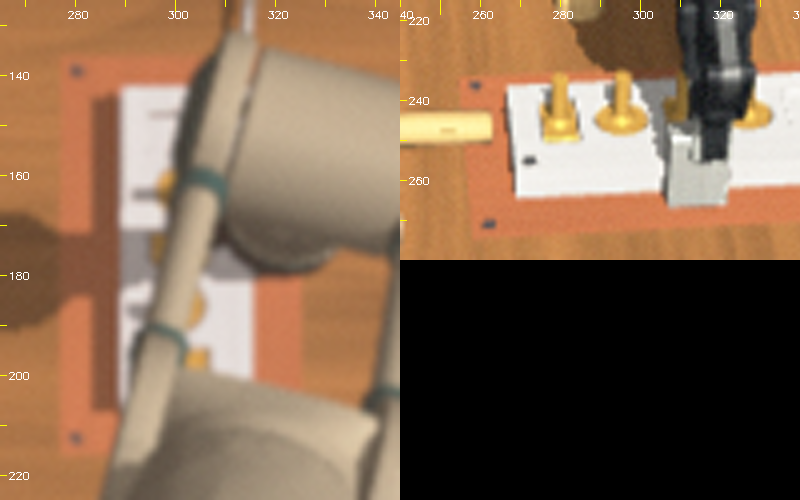

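Request:
{"method": "carry_out", "body": {"linear": [[-0.001, 0.007, 0], [0, 0, 0], [0, 0, 0], [0, 0, 0], [0, 0, 0], [0, 0, 0]], "angular": [[0, 0, 0.06], [0, 0, 0], [0, 0, 0], [0, 0, 0], [0, 0, 0], [0, 0, 0]], "hand": [0.05, 0.05, 0.05, 0.5, 0.5, 0.5]}}

```text
clock: 4.93
position: [0.5522, -0.0714, 0.2059]
ee_rot: [0.002, 1.0, 0.002, 0.006]
contact_force: [-0.6, 0.3, 0.3]
width: 0.043
gripper_force: 0.0
```

Request:
{"method": "carry_out", "body": {"linear": [[0, 0, 0.03], [0, 0, 0.06], [0, 0, 0.06], [0, 0, 0.06], [0, 0.03, 0.05], [-0.01, 0.06, 0], [-0.01, 0.07, 0], [-0.01, 0.07, 0]], "angular": [[0, 0, 0], [0, 0, 0], [0, 0, 0], [0, 0, 0], [0, 0, 0], [0, 0, 0], [0, 0, 0], [0, 0, 0]], "hand": [0.5, 0.5, 0.5, 0.5, 0.5, 0.5, 0.5, 0.5]}}

```text
clock: 5.6
position: [0.5369, 0.0444, 0.3362]
ee_rot: [0.002, 1.0, 0.001, 0.006]
contact_force: [-0.3, 0.2, 0.6]
width: 0.0425
gripper_force: 0.0
```

Request:
{"method": "carry_out", "body": {"linear": [[-0.02, 0.08, 0], [-0.02, 0.08, 0], [-0.02, 0.08, 0], [-0.01, 0.08, 0], [0, 0.08, 0], [0, 0.08, 0]], "angular": [[0, 0, -1], [0, 0, -1], [0, 0, -1], [0, 0, -1], [0, 0, -1], [0, 0, -1]], "hand": [0.4, 0.4, 0.4, 0.4, 0.4, 0.4]}}

```text
clock: 6.1
position: [0.5011, 0.2855, 0.3357]
ee_rot: [0.004, 0.971, -0.237, 0.005]
contact_force: [-0.3, -1.0, -0.5]
width: 0.0345
gripper_force: 0.0
```

```bash
python3 - <<'E'
from h import *
plan(.5096,.3265,.051,10)
t=manip.get_image("top");s=manip.get_image("side")
a=crop(t,265,125,345,225,5);b=crop(s,240,215,380,280,4)
c=np.zeros((500,560,3),np.uint8);c[:260]=b
cv2.imwrite("pics/c6.png",np.hstack([a,c])[:, :800])
E
```

```text
t6.1 grasp [0.5023 0.284  0.1807] ang62.5 lin share [ 0.0147  0.085  -0.2593] rz share -11.46 tilt [0.12 0.09 0.  ] q [ 0.4   0.32  1.61 -0.01  1.2   2.46] w0.0345 F [-0.3 -1.  -0.5] gf 0.0
```

View pics/c6.png

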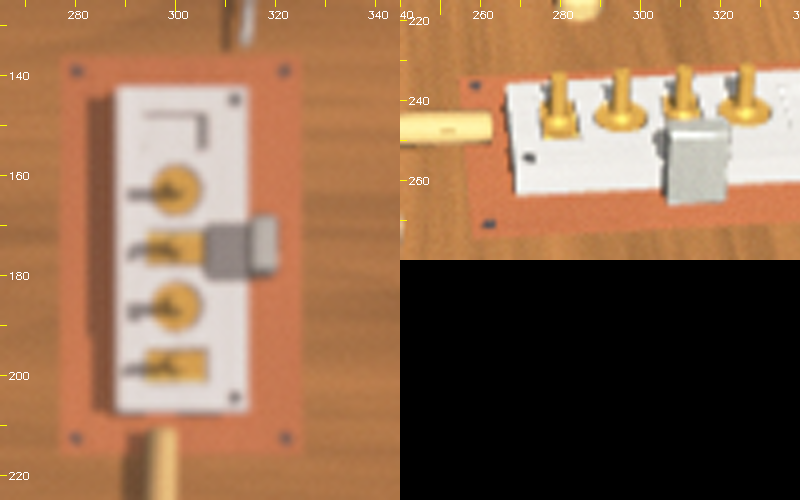

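```bash
python3 - <<'E'
import fit; from fit import *
fit.p0=0
T="top"
print(mould([(T,u-.4,v-.4,X) for u,v,X in[(288.4,142.4,(.1,.04,.02)),(314.6,142.4,(.1,-.04,.02)),(314.4,207.2,(-.1,-.04,.02)),(288.2,207.2,(-.1,.04,.02)),(317.8,173.8,(0,-.048,.05))]]))
E
```

```text
(array([ 0.55024075, -0.02667847,  0.0024157 ]), np.float64(0.1615575137102212), array([ 0.1,  0.1, -0.1,  0.1, -0. ,  0.1,  0. , -0.1, -0. , -0.2]))
```

Request:
{"method": "carry_out", "body": {"linear": [[0.002, 0.01, 0], [0.002, 0.01, 0], [0.002, 0.01, 0], [0.002, 0.01, 0], [0.002, 0.01, 0], [0.002, 0.01, 0], [0.001, 0.01, 0], [0.001, 0.01, 0]], "angular": [[0, 0, 1], [0, 0, 1], [0, 0, 1], [0, 0, 1], [0, 0, 1], [0, 0, 1], [0, 0, 1], [0, 0, 1]], "hand": [0.4, 0.4, 0.4, 0.4, 0.4, 0.4, 0.4, 0.4]}}

```text
clock: 6.87
position: [0.5092, 0.3229, 0.3353]
ee_rot: [0.002, 0.996, 0.084, 0.005]
contact_force: [0.1, -0.9, 0.1]
width: 0.034
gripper_force: 0.0
```

Request:
{"method": "carry_out", "body": {"linear": [[0, 0, 0], [0, 0, 0], [0, 0, 0], [0, 0, 0], [0, 0, 0], [0, 0, 0], [0, 0, 0], [0, 0, 0]], "angular": [[0, 0, 1], [0, 0, 1], [0, 0, 1], [0, 0, 1], [0, 0, 1], [0, 0, 1], [0, 0, 1], [0, 0, 1]], "hand": [0.4, 0.4, 0.4, 0.4, 0.4, 0.4, 0.4, 0.4]}}

```text
clock: 7.53
position: [0.5092, 0.3226, 0.3353]
ee_rot: [0.0, 0.919, 0.393, 0.005]
contact_force: [-0.7, -0.5, 0.5]
width: 0.034
gripper_force: 0.0
```

Request:
{"method": "carry_out", "body": {"linear": [[0, 0, 0], [0, 0, 0], [0, 0, 0], [0, 0, 0], [0, 0, -0.02], [0, 0, -0.03], [0, 0, -0.03], [0, 0, 0]], "angular": [[0, 0, 1], [0, 0, 1], [0, 0, 1], [0, 0, 1], [0, 0, 1], [0, 0, 1], [0, 0, 1], [0, 0, 1]], "hand": [0.4, 0.4, 0.4, 0.4, 0.4, 0.4, 0.4, 0.4]}}

```text
clock: 8.2
position: [0.5081, 0.3221, 0.2924]
ee_rot: [-0.003, 0.749, 0.663, 0.002]
contact_force: [-0.5, -0.0, -0.5]
width: 0.0342
gripper_force: 0.0
```

Request:
{"method": "carry_out", "body": {"linear": [[0, 0, -0.02], [0, 0, -0.02], [0, 0, -0.02], [0, 0, -0.02], [0, 0, 0]], "angular": [[0.12, 0.09, 1], [0, 0, 1], [0, 0, 1], [0, 0, 0.8], [0, 0, 0]], "hand": [0.4, 0.4, 0.4, 0.4, 0.4]}}

```text
clock: 8.62
position: [0.5085, 0.3223, 0.2534]
ee_rot: [-0.01, 0.641, 0.767, 0.003]
contact_force: [-1.1, 0.6, -1.2]
width: 0.0338
gripper_force: 0.0
```

```bash
python3 - <<'E'
from h import *
plan(.5096,.3265,.051,10)
E
```

```text
t8.6 grasp [0.5066 0.325  0.0985] ang10.2 lin share [ 0.006   0.0031 -0.0949] rz share -0.05 tilt [-0.21 -0.15 -0.  ] q [0.44 0.43 1.66 0.02 1.05 0.25] w0.0338 F [-1.1  0.6 -1.2] gf 0.0
```

Request:
{"method": "carry_out", "body": {"linear": [[0.002, 0.001, -0.03], [0.002, 0.001, -0.03], [0, 0, -0.035], [0, 0, 0]], "angular": [[-0.21, -0.15, 0], [0, 0, 0], [0, 0, 0], [0, 0, 0]], "hand": [0.4, 0.4, 0.4, 0.4], "force": 40}}

```text
clock: 8.95
position: [0.5102, 0.3235, 0.2056]
ee_rot: [-0.0, 0.642, 0.766, -0.0]
contact_force: [-1.1, 0.4, -0.1]
width: 0.0343
gripper_force: 0.0
```

Request:
{"method": "carry_out", "body": {"linear": [[0, 0, 0], [0, 0, 0], [0, 0, 0], [0, 0, 0], [0, 0, 0]], "angular": [[0, 0, 0], [0, 0, 0], [0, 0, 0], [0, 0, 0], [0, 0, 0]], "hand": [0.02, 0.02, 0.02, 0.02, 0.02]}}

```text
clock: 9.37
position: [0.5092, 0.3239, 0.2085]
ee_rot: [-0.001, 0.642, 0.767, 0.0]
contact_force: [-5.4, -1.1, -1.5]
width: 0.0086
gripper_force: 38.9
```

```bash
python3 - <<'E'
from h import *
plan(.5096,.3265,.051,10)
s=manip.get_image("side")
cv2.imwrite("pics/c7.png",crop(s,215,110,365,215,5))
E
```

```text
t9.4 grasp [0.5091 0.3241 0.0535] ang10.1 lin share [ 0.001   0.0048 -0.005 ] rz share -0.02 tilt [-0.02 -0.01 -0.  ] q [0.45 0.48 1.71 0.   0.95 0.27] w0.0086 F [-5.4 -1.1 -1.5] gf 38.9
```

View pics/c7.png

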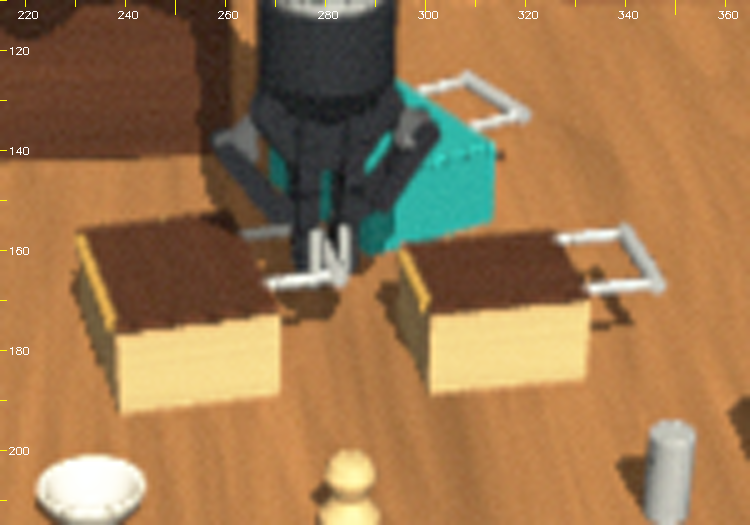

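Request:
{"method": "carry_out", "body": {"linear": [[-0.001, 0, 0.02], [-0.002, -0.001, 0.021], [-0.004, -0.001, 0.02], [-0.006, -0.001, 0.02], [-0.007, -0.001, 0.019], [-0.009, -0.002, 0.019], [-0.011, -0.002, 0.018], [-0.011, -0.002, 0.017]], "angular": [[0, 0, 0], [0, 0, 0], [0, 0, 0], [0, 0, 0], [0, 0, 0], [0, 0, 0], [0, 0, 0], [0, 0, 0]], "hand": [0.02, 0.02, 0.02, 0.02, 0.02, 0.02, 0.02, 0.02]}}

```text
clock: 10.08
position: [0.4839, 0.3193, 0.286]
ee_rot: [-0.001, 0.642, 0.767, 0.001]
contact_force: [-5.4, 0.8, -7.6]
width: 0.0084
gripper_force: 38.7
```

```bash
python3 - <<'E'
from h import *
a=.64;plan(.3817+.13*np.cos(a)*.985,.3015+.13*np.cos(a)*.174,.052+.13*np.sin(a),10)
E
```

```text
t10.1 grasp [0.484  0.3198 0.131 ] ang10.1 lin share [ 0.0008 -0.0003 -0.0027] rz share -0.02 tilt [-0.04  0.01  0.  ] q [0.46 0.37 1.68 0.   1.09 0.29] w0.0084 F [-5.4  0.8 -7.6] gf 38.7
```

Following the arc. Continue.

Request:
{"method": "carry_out", "body": {"linear": [[-0.013, -0.002, 0.016], [-0.014, -0.003, 0.015], [-0.015, -0.003, 0.014], [-0.016, -0.003, 0.013], [-0.017, -0.003, 0.011], [-0.018, -0.003, 0.01], [-0.019, -0.003, 0.008], [-0.019, -0.004, 0.007]], "angular": [[0, 0, 0], [0, 0, 0], [0, 0, 0], [0, 0, 0], [0, 0, 0], [0, 0, 0], [0, 0, 0], [0, 0, 0]], "hand": [0.02, 0.02, 0.02, 0.02, 0.02, 0.02, 0.02, 0.02]}}

```text
clock: 10.75
position: [0.421, 0.3083, 0.3341]
ee_rot: [0.002, 0.642, 0.767, 0.006]
contact_force: [0.5, 6.4, -3.1]
width: 0.0083
gripper_force: 39.1
```

Request:
{"method": "carry_out", "body": {"linear": [[-0.02, -0.004, 0.005], [-0.02, -0.004, 0.004], [-0.02, -0.004, 0.002], [-0.021, -0.004, 0], [-0.02, -0.003, -0.001], [-0.014, -0.002, -0.002], [0, 0, 0]], "angular": [[0, 0, 0], [0, 0, 0], [0, 0, 0], [0, 0, 0], [0, 0, 0], [0, 0, 0], [0, 0, 0]], "hand": [0.02, 0.02, 0.02, 0.02, 0.02, 0.02, 0.02]}}

```text
clock: 11.33
position: [0.3634, 0.2981, 0.3404]
ee_rot: [0.002, 0.642, 0.767, 0.008]
contact_force: [-2.5, 4.6, 9.5]
width: 0.0089
gripper_force: 27.5
```

```bash
python3 - <<'E'
from h import *
a=1.7;plan(.3817+.13*np.cos(a)*.985,.3015+.13*np.cos(a)*.174,.052+.13*np.sin(a),10)
E
```

```text
t11.3 grasp [0.3656 0.2995 0.1854] ang10.2 lin share [-0.0007 -0.0019 -0.0091] rz share -0.03 tilt [-0.12  0.18  0.  ] q [0.54 0.16 1.83 0.   1.13 0.36] w0.0089 F [-2.5  4.6  9.5] gf 27.5
```

Request:
{"method": "carry_out", "body": {"linear": [[0, 0, 0], [0, 0, 0], [0, 0, 0], [0, 0, 0.04], [0, 0, 0.05], [0, 0, 0.06], [0, 0, 0.06], [0, 0, 0.04]], "angular": [[0, 0, 0], [0, 0, 0], [0, 0, 0], [0, 0, 0], [0, 0, 0], [0, 0, 0], [0, 0, 0], [0, 0, 0]], "hand": [0.35, 0.35, 0.35, 0.35, 0.35, 0.35, 0.35, 0.35]}}

```text
clock: 12.0
position: [0.3633, 0.2966, 0.4639]
ee_rot: [0.002, 0.642, 0.767, 0.004]
contact_force: [-0.4, -0.1, 0.3]
width: 0.03
gripper_force: 0.0
```

Request:
{"method": "carry_out", "body": {"linear": [[0.03, -0.04, 0], [0.03, -0.05, 0], [0.03, -0.06, 0], [0.03, -0.06, 0], [0.03, -0.06, 0], [0.03, -0.06, 0], [0.02, -0.06, 0], [0.02, -0.06, 0]], "angular": [[0, 0, 1], [0, 0, 1], [0, 0, 1], [0, 0, 1], [0, 0, 1], [0, 0, 1], [0, 0, 1], [0, 0, 1]], "hand": [0.3, 0.3, 0.3, 0.3, 0.3, 0.3, 0.3, 0.3]}}

```text
clock: 12.67
position: [0.4733, 0.0698, 0.461]
ee_rot: [0.0, 0.366, 0.93, 0.002]
contact_force: [-0.4, 0.9, -0.2]
width: 0.0258
gripper_force: 0.0
```

Request:
{"method": "carry_out", "body": {"linear": [[0.005, -0.06, 0], [0, -0.06, 0], [0, -0.04, 0], [0, -0.02, 0], [0, -0.01, -0.02], [0, 0, -0.04], [0, 0, -0.04], [0, 0, 0]], "angular": [[0, 0, 1], [0, 0, 1], [0, 0, 1], [0, 0, 1], [0, 0, 1], [0, 0, 1], [0, 0, 1], [0, 0, 1]], "hand": [0.3, 0.3, 0.3, 0.3, 0.3, 0.3, 0.3, 0.3]}}

```text
clock: 13.33
position: [0.474, -0.0236, 0.4074]
ee_rot: [-0.005, 0.055, 0.998, 0.003]
contact_force: [-0.6, -0.7, 0.3]
width: 0.0258
gripper_force: 0.0
```

```bash
python3 - <<'E'
from h import *
plan(.478,-.023,.042,90.2)
E
```

```text
t13.3 grasp [ 0.4725 -0.0227  0.2524] ang83.7 lin share [ 0.011  -0.0006 -0.4208] rz share 1.43 tilt [-0.07 -0.12 -0.  ] q [-0.2   0.12  1.7   0.    1.33 -1.66] w0.0258 F [-0.6 -0.7  0.3] gf 0.0
```

Request:
{"method": "carry_out", "body": {"linear": [[0.005, 0, -0.05], [0.006, 0, -0.06], [0, 0, -0.06], [0, 0, -0.06], [0, 0, -0.04], [0, 0, -0.03], [0, 0, 0]], "angular": [[0, 0, 0.7], [-0.07, -0.12, 0.7], [0, 0, 0], [0, 0, 0], [0, 0, 0], [0, 0, 0], [0, 0, 0]], "hand": [0.3, 0.3, 0.3, 0.3, 0.3, 0.3, 0.3]}}

```text
clock: 13.92
position: [0.4793, -0.0232, 0.2581]
ee_rot: [-0.0, 0.001, 1.0, 0.0]
contact_force: [-0.8, 0.4, -0.6]
width: 0.0254
gripper_force: 0.0
```

```bash
python3 - <<'E'
from h import *
plan(.478,-.023,.042,90.2)
t=manip.get_image("top");s=manip.get_image("side")
a=crop(t,265,125,345,225,4);b=crop(s,240,195,350,275,5)[:, :]
cv2.imwrite("pics/c8.png",np.hstack([a,b])[:, :800]) if a.shape[0]==b.shape[0] else print(a.shape,b.shape)
E
```

```text
t13.9 grasp [ 0.4793 -0.0231  0.1031] ang89.9 lin share [-0.0027  0.0002 -0.1222] rz share 0.06 tilt [-0.01 -0.   -0.  ] q [-0.19  0.27  1.92  0.    0.95 -1.76] w0.0254 F [-0.8  0.4 -0.6] gf 0.0
```

View pics/c8.png

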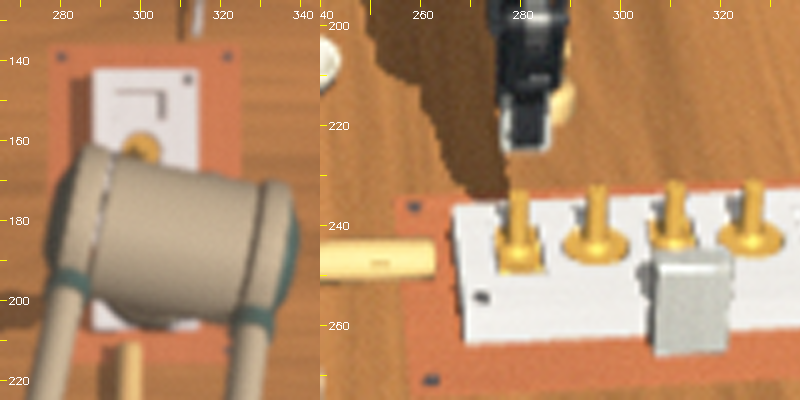

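Request:
{"method": "carry_out", "body": {"linear": [[-0.002, 0, -0.04], [0, 0, -0.04], [0, 0, -0.03], [0, 0, -0.012], [0, 0, 0]], "angular": [[0, 0, 0], [0, 0, 0], [0, 0, 0], [0, 0, 0], [0, 0, 0]], "hand": [0.3, 0.3, 0.3, 0.3, 0.3], "force": 50}}

```text
clock: 14.43
position: [0.48, -0.0232, 0.2002]
ee_rot: [0.004, 0.001, 1.0, -0.0]
contact_force: [0.6, -0.3, -0.1]
width: 0.0256
gripper_force: 0.0
```

Request:
{"method": "carry_out", "body": {"linear": [[0, 0, 0], [0, 0, 0], [0, 0, 0], [0, 0, 0], [0, 0, 0.01], [0, 0, 0.01], [0, 0, 0.02], [0, 0, 0.04]], "angular": [[0, 0, 0], [0, 0, 0], [0, 0, 0], [0, 0, 0], [0, 0, 0], [0, 0, 0], [0, 0, 0], [0, 0, 0]], "hand": [0.02, 0.02, 0.02, 0.02, 0.02, 0.02, 0.02, 0.02]}}

```text
clock: 15.1
position: [0.4787, -0.0228, 0.2394]
ee_rot: [0.001, 0.001, 1.0, 0.001]
contact_force: [0.7, 0.1, -0.3]
width: 0.0079
gripper_force: 48.7
```

```bash
python3 - <<'E'
from h import *
v=np.array([.985,.174]);ly=np.array([.174,-.985]);c=np.array([.426,.3113])
for k in(.024,-.024): print(c+k*ly+.004*v)
p=c+.024*ly+.004*v
plan(*p,.15,100)
E
```

```text
[0.434116 0.288356]
[0.425764 0.335636]
t15.1 grasp [ 0.4792 -0.0226  0.0844] ang89.9 lin share [-0.0901  0.6219  0.1311] rz share 2.20 tilt [-0.01  0.04  0.  ] q [-0.19  0.29  1.95  0.    0.9  -1.76] w0.0079 F [ 0.7  0.1 -0.3] gf 48.7
```

Request:
{"method": "carry_out", "body": {"linear": [[0, 0, 0.04], [0, 0.01, 0.04], [0, 0.03, 0.04], [0, 0.05, 0.03], [-0.01, 0.06, 0], [-0.01, 0.06, 0], [-0.01, 0.06, 0], [-0.01, 0.06, 0]], "angular": [[0, 0, 0], [0, 0, 0], [0, 0, 0.3], [0, 0, 0.4], [0, 0, 0.4], [0, 0, 0.4], [0, 0, 0.4], [0, 0, 0.3]], "hand": [0.02, 0.02, 0.02, 0.02, 0.02, 0.02, 0.02, 0.02]}}

```text
clock: 15.77
position: [0.4591, 0.1432, 0.3158]
ee_rot: [0.004, -0.088, 0.996, 0.0]
contact_force: [-0.1, 0.3, -0.8]
width: 0.008
gripper_force: 48.8
```

Request:
{"method": "carry_out", "body": {"linear": [[-0.01, 0.06, 0], [-0.01, 0.06, 0], [-0.01, 0.06, 0], [-0.01, 0.06, 0], [0, 0.06, 0], [0, 0.05, 0], [0, 0.03, 0], [0, 0, 0]], "angular": [[0, 0, 0], [0, 0, 0], [0, 0, 0], [0, 0, 0], [0, 0, 0], [0, 0, 0], [0, 0, 0], [0, 0, 0]], "hand": [0.02, 0.02, 0.02, 0.02, 0.02, 0.02, 0.02, 0.02]}}

```text
clock: 16.43
position: [0.4398, 0.3344, 0.3154]
ee_rot: [0.004, -0.088, 0.996, 0.001]
contact_force: [1.1, 0.2, -1.0]
width: 0.0079
gripper_force: 48.8
```

```bash
python3 - <<'E'
from h import *
plan(.4397,.3381,.034,100)
t=manip.get_image("top");s=manip.get_image("side")
a=crop(t,140,145,240,245,4);b=crop(s,205,105,305,205,4)
cv2.imwrite("pics/c9.png",np.hstack([a,b]))
E
```

```text
t16.4 grasp [0.4411 0.3348 0.1604] ang100.2 lin share [-0.0027  0.0065 -0.2529] rz share -0.03 tilt [-0.04  0.1   0.  ] q [ 0.52  0.31  1.7  -0.    1.13 -1.22] w0.0079 F [ 1.1  0.2 -1. ] gf 48.8
```

View pics/c9.png

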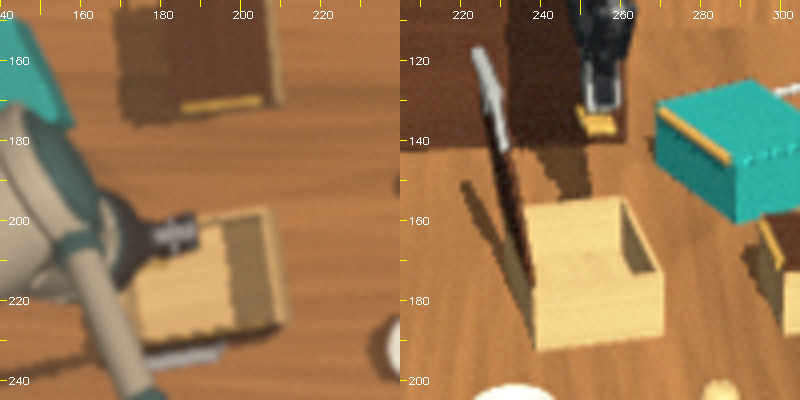

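Request:
{"method": "carry_out", "body": {"linear": [[-0.002, 0.006, -0.04], [0, 0, -0.05], [0, 0, -0.05], [0, 0, -0.05], [0, 0, -0.035], [0, 0, -0.022], [0, 0, 0]], "angular": [[0, 0, 0], [0, 0, 0], [0, 0, 0], [0, 0, 0], [0, 0, 0], [0, 0, 0], [0, 0, 0]], "hand": [0.02, 0.02, 0.02, 0.02, 0.02, 0.02, 0.02]}}

```text
clock: 17.12
position: [0.4388, 0.3329, 0.1909]
ee_rot: [0.003, -0.086, 0.996, -0.001]
contact_force: [0.4, -0.2, -0.8]
width: 0.008
gripper_force: 51.3
```

Request:
{"method": "carry_out", "body": {"linear": [[0, 0, 0], [0, 0, 0], [0, 0, 0], [0, 0, 0.02], [0, 0, 0.04], [0, 0, 0.05], [0, 0, 0.06], [0, 0, 0.06]], "angular": [[0, 0, 0], [0, 0, 0], [0, 0, 0], [0, 0, 0], [0, 0, 0], [0, 0, 0], [0, 0, 0], [0, 0, 0]], "hand": [0.25, 0.25, 0.25, 0.25, 0.25, 0.25, 0.25, 0.25]}}

```text
clock: 17.78
position: [0.4385, 0.3347, 0.3086]
ee_rot: [0.004, -0.087, 0.996, 0.0]
contact_force: [1.3, 0.0, -0.2]
width: 0.0215
gripper_force: 0.0
```

Request:
{"method": "carry_out", "body": {"linear": [[0.02, -0.06, 0.01], [0.02, -0.06, 0], [0.02, -0.06, 0], [0.02, -0.06, 0], [0.02, -0.06, 0], [0.02, -0.06, 0], [0.02, -0.06, 0], [0.02, -0.06, 0]], "angular": [[0, 0, 0], [0, 0, -0.4], [0, 0, -0.4], [0, 0, -0.4], [0, 0, -0.4], [0, 0, -0.4], [0, 0, -0.2], [0, 0, 0]], "hand": [0.3, 0.3, 0.3, 0.3, 0.3, 0.3, 0.3, 0.3]}}

```text
clock: 18.45
position: [0.5189, 0.0934, 0.3129]
ee_rot: [0.005, 0.001, 1.0, 0.0]
contact_force: [0.7, -0.6, 0.7]
width: 0.0255
gripper_force: 0.0
```

Request:
{"method": "carry_out", "body": {"linear": [[0.02, -0.06, 0], [0.02, -0.06, 0], [0.02, -0.05, 0], [0, -0.04, 0], [0, -0.02, 0], [0, 0, -0.03], [0, 0, -0.03], [0, 0, 0]], "angular": [[0, 0, 0], [0, 0, 0], [0, 0, 0], [0, 0, 0], [0, 0, 0], [0, 0, 0], [0, 0, 0], [0, 0, 0]], "hand": [0.3, 0.3, 0.3, 0.3, 0.3, 0.3, 0.3, 0.3]}}

```text
clock: 19.12
position: [0.5473, -0.0197, 0.28]
ee_rot: [0.001, 0.001, 1.0, 0.001]
contact_force: [-0.1, 0.3, -0.1]
width: 0.0254
gripper_force: 0.0
```

```bash
cat > mm.py <<'E'
# automatic mould check from the side view: white block's bbox + compare with reference
from h import *
def mcheck():
    s=manip.get_image("side").astype(int)[195:285,230:380]
    m=((s.min(2)>185)&(s.max(2)-s.min(2)<25))
    ys,xs=np.nonzero(m);print("white",m.sum(),xs.min()+230,xs.max()+230,ys.min()+195,ys.max()+195,"left/right col mean",np.percentile(xs,[1,99])+230,np.percentile(ys,[1,99])+195)
E
python3 - <<'E'
from mm import *
plan(.5502,-.0227,.044,90.2)
mcheck()
E
```

```text
t19.1 grasp [ 0.5478 -0.0195  0.125 ] ang89.9 lin share [ 0.0049 -0.0064 -0.1619] rz share 0.07 tilt [-0.02  0.03  0.  ] q [-0.16  0.33  1.75  0.    1.05 -1.73] w0.0254 F [-0.1  0.3 -0.1] gf 0.0
white 2250 230 379 195 284 left/right col mean [230. 378.] [197. 278.]
```

```bash
cat > mm.py <<'E'
from h import *
def mcheck():
    s=manip.get_image("side").astype(int)
    m=((s.min(2)>170)&(s.max(2)-s.min(2)<35)).astype(np.uint8)
    n,l,st,c=cv2.connectedComponentsWithStats(m)
    for i in range(1,n):
        if st[i,4]>900: print("comp",st[i],c[i].round(1))
    for X in((-.1,.04,.02),(.1,.04,.02),(.1,-.04,.0),(-.1,-.04,0)): print(proj("side",[.5502+X[0],-.0267+X[1],X[2]]).round(1),end=" ")
E
python3 - <<'E'
from mm import *
mcheck()
E
```

```text
comp [ 307  232   50   34 1097] [331.4 248.7]
comp [ 448  296   88   67 2631] [488.8 329.7]
[265.4 234.9] [349.2 231.3] [355.3 258.8] [267.7 262.9]
```

Request:
{"method": "carry_out", "body": {"linear": [[0.005, -0.006, -0.04], [0, 0, -0.04], [0, 0, -0.04], [0, 0, -0.03], [0, 0, -0.01], [0, 0, 0]], "angular": [[0, 0, 0], [0, 0, 0], [0, 0, 0], [0, 0, 0], [0, 0, 0], [0, 0, 0]], "hand": [0.3, 0.3, 0.3, 0.3, 0.3, 0.3]}}

```text
clock: 19.72
position: [0.5513, -0.0225, 0.2015]
ee_rot: [0.003, 0.0, 1.0, 0.0]
contact_force: [-0.1, 0.4, 0.2]
width: 0.0256
gripper_force: 0.0
```

Request:
{"method": "carry_out", "body": {"linear": [[0, 0, 0], [0, 0, 0], [0, 0, 0], [0, 0, 0], [0, 0, 0.01], [0, 0, 0.01], [0, 0, 0.02], [0, 0, 0.04]], "angular": [[0, 0, 0], [0, 0, 0], [0, 0, 0], [0, 0, 0], [0, 0, 0], [0, 0, 0], [0, 0, 0], [0, 0, 0]], "hand": [0.02, 0.02, 0.02, 0.02, 0.02, 0.02, 0.02, 0.02]}}

```text
clock: 20.38
position: [0.5504, -0.0229, 0.241]
ee_rot: [0.002, 0.001, 1.0, 0.0]
contact_force: [-0.2, 0.7, -0.8]
width: 0.0079
gripper_force: 48.7
```

```bash
python3 - <<'E'
from h import *
plan(.4479,.2908,.16,100)
E
```

```text
t20.4 grasp [ 0.5508 -0.0228  0.086 ] ang89.9 lin share [-0.2059  0.6271  0.148 ] rz share 2.20 tilt [-0.01  0.04  0.  ] q [-0.17  0.38  1.8   0.    0.96 -1.74] w0.0079 F [-0.2  0.7 -0.8] gf 48.7
```

Request:
{"method": "carry_out", "body": {"linear": [[0, 0, 0.04], [0, 0.01, 0.04], [-0.006, 0.03, 0.04], [-0.02, 0.05, 0.03], [-0.02, 0.06, 0], [-0.02, 0.06, 0], [-0.02, 0.06, 0], [-0.02, 0.06, 0]], "angular": [[0, 0, 0], [0, 0, 0], [0, 0, 0.3], [0, 0, 0.4], [0, 0, 0.4], [0, 0, 0.4], [0, 0, 0.4], [0, 0, 0.3]], "hand": [0.02, 0.02, 0.02, 0.02, 0.02, 0.02, 0.02, 0.02]}}

```text
clock: 21.05
position: [0.4975, 0.1431, 0.3178]
ee_rot: [0.004, -0.088, 0.996, 0.0]
contact_force: [0.4, 0.1, -1.2]
width: 0.0076
gripper_force: 48.8
```

Request:
{"method": "carry_out", "body": {"linear": [[-0.02, 0.06, 0], [-0.02, 0.06, 0], [-0.02, 0.06, 0], [-0.02, 0.06, 0], [-0.02, 0.05, 0], [0, 0.01, 0], [0, 0, 0]], "angular": [[0, 0, 0], [0, 0, 0], [0, 0, 0], [0, 0, 0], [0, 0, 0], [0, 0, 0], [0, 0, 0]], "hand": [0.02, 0.02, 0.02, 0.02, 0.02, 0.02, 0.02]}}

```text
clock: 21.63
position: [0.4478, 0.2934, 0.3174]
ee_rot: [0.004, -0.089, 0.996, 0.001]
contact_force: [1.0, -0.4, -0.8]
width: 0.0076
gripper_force: 48.9
```

```bash
python3 - <<'E'
from h import *
plan(.4479,.2908,.0385,100)
t=manip.get_image("top");s=manip.get_image("side")
a=crop(t,140,145,240,245,4);b=crop(s,205,105,305,205,4)
cv2.imwrite("pics/c10.png",np.hstack([a,b]))
E
```

```text
t21.6 grasp [0.4491 0.2937 0.1624] ang100.2 lin share [-0.0024 -0.0058 -0.2479] rz share -0.04 tilt [-0.02  0.11  0.  ] q [ 0.45  0.28  1.73 -0.    1.12 -1.3 ] w0.0076 F [ 1.  -0.4 -0.8] gf 48.9
```

Request:
{"method": "carry_out", "body": {"linear": [[-0.002, -0.006, -0.04], [0, 0, -0.05], [0, 0, -0.05], [0, 0, -0.05], [0, 0, -0.035], [0, 0, -0.023], [0, 0, 0]], "angular": [[0, 0, 0], [0, 0, 0], [0, 0, 0], [0, 0, 0], [0, 0, 0], [0, 0, 0], [0, 0, 0]], "hand": [0.02, 0.02, 0.02, 0.02, 0.02, 0.02, 0.02]}}

```text
clock: 22.32
position: [0.448, 0.2873, 0.1915]
ee_rot: [0.003, -0.086, 0.996, -0.0]
contact_force: [1.0, -0.4, -0.8]
width: 0.0076
gripper_force: 54.1
```

Request:
{"method": "carry_out", "body": {"linear": [[0, 0, 0], [0, 0, 0], [0, 0, 0], [0, 0, 0.02], [0, 0, 0.04], [0, 0, 0.05], [0, 0, 0.06], [0, 0, 0.06]], "angular": [[0, 0, 0], [0, 0, 0], [0, 0, 0], [0, 0, 0], [0, 0, 0], [0, 0, 0], [0, 0, 0], [0, 0, 0]], "hand": [0.25, 0.25, 0.25, 0.25, 0.25, 0.25, 0.25, 0.25]}}

```text
clock: 22.98
position: [0.447, 0.2888, 0.3098]
ee_rot: [0.004, -0.087, 0.996, 0.0]
contact_force: [0.8, -0.1, -0.4]
width: 0.0214
gripper_force: 0.0
```

Request:
{"method": "carry_out", "body": {"linear": [[0.03, -0.02, 0.06], [0.03, -0.05, 0.06], [0.03, -0.06, 0.05], [0.03, -0.06, 0], [0, -0.06, 0], [0, -0.06, 0], [0, -0.06, 0], [0, -0.06, 0]], "angular": [[0, 0, 0], [0, 0, 0], [0, 0, 0], [0, 0, 0], [0, 0, 0], [0, 0, 0], [0, 0, 0], [0, 0, 0]], "hand": [0.3, 0.3, 0.3, 0.3, 0.3, 0.3, 0.3, 0.3]}}

```text
clock: 23.65
position: [0.5067, 0.0728, 0.3938]
ee_rot: [0.005, -0.087, 0.996, 0.0]
contact_force: [0.2, 0.8, -0.9]
width: 0.0255
gripper_force: 0.0
```

```bash
python3 - <<'E'
from h import *
from mm import mcheck
plan(.3656,.2995,.32,10)
t=manip.get_image("top");s=manip.get_image("side")
a=crop(t,150,175,230,255,5);b=crop(s,205,105,285,205,4)
c=np.zeros((400,320,3),np.uint8);c[:]=b
cv2.imwrite("pics/c10.png",np.hstack([a,c]))
mcheck()
E
```

```text
t23.6 grasp [0.5081 0.073  0.2388] ang100.0 lin share [-0.285   0.453   0.1623] rz share 19.63 tilt [-0.02  0.12  0.  ] q [ 0.01  0.18  1.66  0.    1.29 -1.74] w0.0255 F [ 0.2  0.8 -0.9] gf 0.0
comp [ 267  232   90   34 2070] [310.8 248.4]
comp [ 448  296   88   67 2636] [488.7 329.7]
[265.4 234.9] [349.2 231.3] [355.3 258.8] [267.7 262.9]
```

View pics/c10.png

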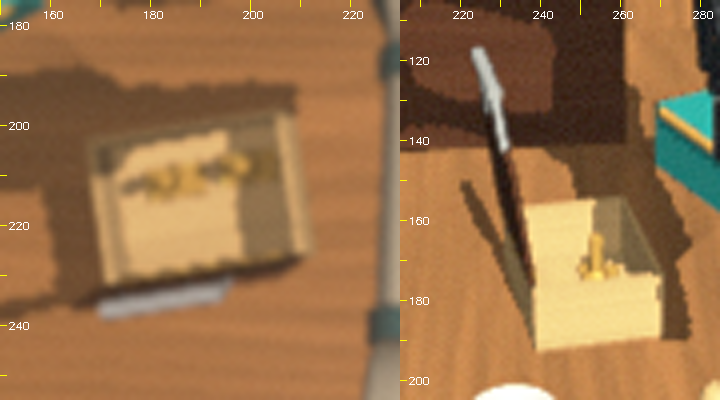

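Request:
{"method": "carry_out", "body": {"linear": [[-0.01, 0.03, 0.02], [-0.01, 0.03, 0.02], [-0.01, 0.03, 0.02], [-0.01, 0.03, 0], [-0.01, 0.03, 0], [-0.01, 0.03, 0], [-0.01, 0.03, 0], [-0.01, 0.03, 0]], "angular": [[0, 0, -1], [0, 0, -1], [0, 0, -1], [0, 0, -1], [0, 0, -1], [0, 0, -1], [0, 0, -1], [0, 0, -1]], "hand": [0.35, 0.35, 0.35, 0.35, 0.35, 0.35, 0.35, 0.35], "force": 40}}

```text
clock: 24.47
position: [0.4663, 0.1961, 0.4233]
ee_rot: [0.004, 0.232, 0.973, -0.0]
contact_force: [0.4, -0.1, -0.6]
width: 0.03
gripper_force: 0.0
```

Request:
{"method": "carry_out", "body": {"linear": [[-0.02, 0.03, 0], [-0.02, 0.03, 0], [-0.02, 0.03, 0], [-0.03, 0.03, 0], [-0.03, 0.03, 0], [-0.03, 0.03, 0], [-0.03, 0.03, 0], [-0.025, 0.003, 0]], "angular": [[0, 0, -1], [0, 0, -1], [0, 0, -1], [0, 0, -1], [0, 0, -1], [0, 0, -1], [0, 0, -1], [0, 0, -1]], "hand": [0.35, 0.35, 0.35, 0.35, 0.35, 0.35, 0.35, 0.35]}}

```text
clock: 25.13
position: [0.363, 0.3033, 0.4232]
ee_rot: [0.003, 0.525, 0.851, -0.001]
contact_force: [-0.2, -0.1, 0.2]
width: 0.0296
gripper_force: 0.0
```

Request:
{"method": "carry_out", "body": {"linear": [[0, 0, 0], [0, 0, 0], [0, 0, 0], [0, 0, 0], [0, 0, 0]], "angular": [[0, 0, -1], [0, 0, -1], [0, 0, -1], [0, 0, -0.6], [0, 0, 0]], "hand": [0.35, 0.35, 0.35, 0.35, 0.35]}}

```text
clock: 25.55
position: [0.3639, 0.3016, 0.4232]
ee_rot: [0.003, 0.641, 0.767, -0.002]
contact_force: [0.5, 0.2, 0.1]
width: 0.0301
gripper_force: 0.0
```

```bash
python3 - <<'E'
from h import *
plan(.3656,.2995,.185,10)
E
```

```text
t25.6 grasp [0.3642 0.3005 0.2682] ang10.2 lin share [ 0.0029 -0.0021 -0.1664] rz share -0.04 tilt [0.08 0.02 0.  ] q [ 0.55  0.11  1.67 -0.01  1.36  0.37] w0.0301 F [0.5 0.2 0.1] gf 0.0
```

Request:
{"method": "carry_out", "body": {"linear": [[0.003, -0.002, -0.03], [0, 0, -0.04], [0, 0, -0.04], [0, 0, -0.04], [0, 0, -0.018], [0, 0, 0]], "angular": [[0, 0, 0], [0, 0, 0], [0, 0, 0], [0, 0, 0], [0, 0, 0], [0, 0, 0]], "hand": [0.35, 0.35, 0.35, 0.35, 0.35, 0.35]}}

```text
clock: 26.05
position: [0.3653, 0.2997, 0.3369]
ee_rot: [0.002, 0.641, 0.767, -0.004]
contact_force: [0.1, 0.2, 0.3]
width: 0.03
gripper_force: 0.0
```

Request:
{"method": "carry_out", "body": {"linear": [[0, 0, 0], [0, 0, 0], [0, 0, 0], [0, 0, 0]], "angular": [[0, 0, 0], [0, 0, 0], [0, 0, 0], [0, 0, 0]], "hand": [0.02, 0.02, 0.02, 0.02]}}

```text
clock: 26.38
position: [0.3666, 0.3001, 0.3397]
ee_rot: [0.003, 0.642, 0.767, -0.001]
contact_force: [-0.4, -0.1, 2.3]
width: 0.0088
gripper_force: 39.2
```

```bash
python3 - <<'E'
from h import *
s,g,b,R=now()
plan(.3656,.2995,.185,10)
v=np.array([.985,.174])
hz=np.array([.3817,.3015])
r=(g[:2]-hz)@v
print("a est",np.arccos(r/.13))
a0=np.arccos(r/.13); prev=None
for a in np.linspace(a0,0,24):
    p=np.r_[hz+.13*np.cos(a)*v,.13*np.sin(a)]/.5
    if prev is not None: print((p-prev).round(4).tolist())
    prev=p
E
```

```text
t26.4 grasp [0.3671 0.2991 0.1847] ang10.1 lin share [-0.0029  0.0007  0.0006] rz share -0.03 tilt [0.08 0.04 0.  ] q [ 0.54  0.17  1.82 -0.01  1.15  0.37] w0.0088 F [-0.4 -0.1  2.3] gf 39.2
a est 1.6850421219486995
[0.0187, 0.0033, 0.0015]
[0.0188, 0.0033, 0.0001]
[0.0187, 0.0033, -0.0013]
[0.0186, 0.0033, -0.0027]
[0.0183, 0.0032, -0.0041]
[0.018, 0.0032, -0.0054]
[0.0175, 0.0031, -0.0067]
[0.017, 0.003, -0.008]
[0.0164, 0.0029, -0.0093]
[0.0157, 0.0028, -0.0105]
[0.0149, 0.0026, -0.0116]
[0.014, 0.0025, -0.0127]
[0.013, 0.0023, -0.0137]
[0.012, 0.0021, -0.0146]
[0.0109, 0.0019, -0.0155]
[0.0098, 0.0017, -0.0162]
[0.0086, 0.0015, -0.0169]
[0.0074, 0.0013, -0.0175]
[0.0061, 0.0011, -0.018]
[0.0048, 0.0008, -0.0184]
[0.0034, 0.0006, -0.0187]
[0.0021, 0.0004, -0.0189]
[0.0007, 0.0001, -0.019]
```

Request:
{"method": "carry_out", "body": {"linear": [[0.019, 0.003, 0.0015], [0.019, 0.003, 0], [0.019, 0.003, -0.001], [0.019, 0.003, -0.003], [0.018, 0.003, -0.004], [0.018, 0.003, -0.005], [0.0175, 0.003, -0.007], [0.017, 0.003, -0.008]], "angular": [[0, 0, 0], [0, 0, 0], [0, 0, 0], [0, 0, 0], [0, 0, 0], [0, 0, 0], [0, 0, 0], [0, 0, 0]], "hand": [0.02, 0.02, 0.02, 0.02, 0.02, 0.02, 0.02, 0.02]}}

```text
clock: 27.05
position: [0.4406, 0.3122, 0.3247]
ee_rot: [0.003, 0.642, 0.767, -0.002]
contact_force: [-2.2, 4.6, 2.3]
width: 0.0084
gripper_force: 40.6
```

Request:
{"method": "carry_out", "body": {"linear": [[0.016, 0.003, -0.009], [0.016, 0.003, -0.01], [0.015, 0.0025, -0.012], [0.014, 0.0025, -0.013], [0.013, 0.0025, -0.014], [0.012, 0.002, -0.015], [0.011, 0.002, -0.0155], [0.01, 0.002, -0.016]], "angular": [[0, 0, 0], [0, 0, 0], [0, 0, 0], [0, 0, 0], [0, 0, 0], [0, 0, 0], [0, 0, 0], [0, 0, 0]], "hand": [0.02, 0.02, 0.02, 0.02, 0.02, 0.02, 0.02, 0.02]}}

```text
clock: 27.72
position: [0.4936, 0.3211, 0.2721]
ee_rot: [0.003, 0.642, 0.767, -0.003]
contact_force: [-2.4, 1.1, 3.0]
width: 0.0085
gripper_force: 40.3
```

```bash
python3 - <<'E'
from h import *
plan(.5091,.3241,.0535,10)
E
```

```text
t27.7 grasp [0.4938 0.3197 0.1171] ang10.2 lin share [ 0.0307  0.0087 -0.1272] rz share -0.04 tilt [0.11 0.02 0.  ] q [ 0.46  0.4   1.67 -0.01  1.08  0.29] w0.0085 F [-2.4  1.1  3. ] gf 40.3
```

Request:
{"method": "carry_out", "body": {"linear": [[0.0085, 0.002, -0.017], [0.0075, 0.001, -0.0175], [0.006, 0.001, -0.018], [0.005, 0.001, -0.0185], [0.003, 0.001, -0.0185], [0.001, 0, -0.019], [0, 0, -0.019], [0, 0, -0.004]], "angular": [[0, 0, 0], [0, 0, 0], [0, 0, 0], [0, 0, 0], [0, 0, 0], [0, 0, 0], [0, 0, 0], [0, 0, 0]], "hand": [0.02, 0.02, 0.02, 0.02, 0.02, 0.02, 0.02, 0.02]}}

```text
clock: 28.38
position: [0.5089, 0.3241, 0.2094]
ee_rot: [0.004, 0.642, 0.767, -0.002]
contact_force: [-7.2, -7.5, 26.6]
width: 0.0087
gripper_force: 42.8
```

Request:
{"method": "carry_out", "body": {"linear": [[0, 0, 0], [0, 0, 0]], "angular": [[0, 0, 0], [0, 0, 0]], "hand": [0.02, 0.02]}}

```text
clock: 28.55
position: [0.5088, 0.324, 0.2097]
ee_rot: [0.004, 0.641, 0.767, -0.002]
contact_force: [-5.2, -5.2, 17.4]
width: 0.0081
gripper_force: 41.8
```

```bash
python3 - <<'E'
from h import *
plan(.5091,.3241,.0535,10)
E
```

```text
t28.6 grasp [0.5094 0.3227 0.0547] ang10.2 lin share [-0.0005  0.0028 -0.0024] rz share -0.04 tilt [0.1  0.05 0.  ] q [ 0.45  0.48  1.71 -0.01  0.95  0.28] w0.0081 F [-5.2 -5.2 17.4] gf 41.8
```

Request:
{"method": "carry_out", "body": {"linear": [[0, 0, 0.002], [0, 0, 0], [0, 0, 0], [0, 0, 0.02], [0, 0, 0.04], [0, 0, 0.05], [0, 0, 0.06], [0, 0, 0.05]], "angular": [[0, 0, 0], [0, 0, 0], [0, 0, 0], [0, 0, 0], [0, 0, 0], [0, 0, 0], [0, 0, 0], [0, 0, 0]], "hand": [0.02, 0.4, 0.4, 0.4, 0.4, 0.4, 0.4, 0.4]}}

```text
clock: 29.22
position: [0.5088, 0.3249, 0.3201]
ee_rot: [0.003, 0.642, 0.767, -0.002]
contact_force: [-0.5, 0.8, -0.1]
width: 0.0343
gripper_force: 0.0
```

Request:
{"method": "carry_out", "body": {"linear": [[0.05, -0.005, 0], [0.06, -0.005, 0], [0.06, -0.005, 0], [0.06, -0.005, 0], [0.06, -0.005, 0], [0.04, -0.005, 0], [0.02, 0, 0], [0.007, 0, 0]], "angular": [[0, 0, -0.4], [0, 0, -0.4], [0, 0, 0], [0, 0, 0], [0, 0, 0], [0, 0, 0], [0, 0, 0], [0, 0, 0]], "hand": [0.4, 0.4, 0.4, 0.4, 0.4, 0.4, 0.4, 0.4]}}

```text
clock: 29.88
position: [0.6892, 0.3092, 0.3176]
ee_rot: [0.003, 0.666, 0.746, -0.002]
contact_force: [-0.4, -0.3, -0.3]
width: 0.0342
gripper_force: 0.0
```

```bash
python3 - <<'E'
from fit import *
plan(.6878,.3075,.052,6.5)
t=manip.get_image("top");s=manip.get_image("side")
cv2.imwrite("pics/w_t.png",t[:,:,::-1]);cv2.imwrite("pics/w_s.png",s[:,:,::-1])
# wide-bar check: bright grey pixels in side view near expected bar
for n,im in(("side",s),("top",t)):
    u,v=proj(n,[.5096,.3265,.051]);u,v=int(round(u)),int(round(v))
    w=im[v-14:v+15,u-18:u+19].astype(int);m=(w.min(2)>120)&(w.max(2)-w.min(2)<30)
    ys,xs=np.nonzero(m);print(n,u,v,m.sum(),xs.min()+u-18,xs.max()+u-18,ys.min()+v-14,ys.max()+v-14)
E
```

```text
t29.9 grasp [0.6896 0.3081 0.1626] ang6.4 lin share [-0.0036 -0.0012 -0.2211] rz share 0.02 tilt [0.09 0.03 0.  ] q [ 0.33  0.6   1.19 -0.01  1.36  0.22] w0.0342 F [-0.4 -0.3 -0.3] gf 0.0
side 279 160 91 264 295 154 168Traceback (most recent call last):
  File "<stdin>", line 9, in <module>
    return umr_minimum(a, axis, None, out, keepdims, initial, where)
ValueError: zero-size array to reduction operation minimum which has no identity
```

Request:
{"method": "carry_out", "body": {"linear": [[-0.003, -0.001, -0.04], [0, 0, -0.05], [0, 0, -0.05], [0, 0, -0.05], [0, 0, -0.03], [0, 0, 0]], "angular": [[0, 0, 0], [0, 0, 0], [0, 0, 0], [0, 0, 0], [0, 0, 0], [0, 0, 0]], "hand": [0.4, 0.4, 0.4, 0.4, 0.4, 0.4]}}

```text
clock: 30.48
position: [0.6828, 0.309, 0.2041]
ee_rot: [0.001, 0.666, 0.746, -0.006]
contact_force: [-0.7, 0.4, 0.3]
width: 0.0343
gripper_force: 0.0
```

Request:
{"method": "carry_out", "body": {"linear": [[0, 0, 0], [0, 0, 0], [0, 0, 0], [0, 0, 0], [0, 0, 0]], "angular": [[0, 0, 0], [0, 0, 0], [0, 0, 0], [0, 0, 0], [0, 0, 0]], "hand": [0.02, 0.02, 0.02, 0.02, 0.02]}}

```text
clock: 30.9
position: [0.6857, 0.3094, 0.2099]
ee_rot: [0.003, 0.666, 0.746, -0.001]
contact_force: [-0.6, 1.3, 0.2]
width: 0.0082
gripper_force: 39.1
```

```bash
python3 - <<'E'
from h import *
plan(.6878,.3075,.052,6.5)
E
```

```text
t30.9 grasp [0.6861 0.3084 0.0549] ang6.5 lin share [ 0.0033 -0.0019 -0.0058] rz share 0.00 tilt [0.08 0.04 0.  ] q [ 0.33  0.67  1.33 -0.01  1.14  0.22] w0.0082 F [-0.6  1.3  0.2] gf 39.1
```

Request:
{"method": "carry_out", "body": {"linear": [[-0.001, 0, 0.019], [-0.002, 0, 0.019], [-0.0035, -0.0005, 0.0185], [-0.005, -0.0005, 0.0185], [-0.006, -0.0005, 0.018], [-0.0075, -0.001, 0.0175], [-0.0085, -0.001, 0.017], [-0.01, -0.001, 0.016]], "angular": [[0, 0, 0], [0, 0, 0], [0, 0, 0], [0, 0, 0], [0, 0, 0], [0, 0, 0], [0, 0, 0], [0, 0, 0]], "hand": [0.02, 0.02, 0.02, 0.02, 0.02, 0.02, 0.02, 0.02]}}

```text
clock: 31.57
position: [0.6646, 0.307, 0.2824]
ee_rot: [0.004, 0.666, 0.746, -0.0]
contact_force: [4.3, 3.7, 0.5]
width: 0.0083
gripper_force: 38.9
```

Request:
{"method": "carry_out", "body": {"linear": [[-0.011, -0.001, 0.0155], [-0.012, -0.0015, 0.0145], [-0.013, -0.0015, 0.0135], [-0.014, -0.0015, 0.0125], [-0.015, -0.0015, 0.0115], [-0.016, -0.002, 0.0105], [-0.0165, -0.002, 0.009], [-0.017, -0.002, 0.008]], "angular": [[0, 0, 0], [0, 0, 0], [0, 0, 0], [0, 0, 0], [0, 0, 0], [0, 0, 0], [0, 0, 0], [0, 0, 0]], "hand": [0.02, 0.02, 0.02, 0.02, 0.02, 0.02, 0.02, 0.02]}}

```text
clock: 32.23
position: [0.6086, 0.3007, 0.3326]
ee_rot: [0.007, 0.666, 0.746, 0.003]
contact_force: [6.5, 4.1, 7.2]
width: 0.0083
gripper_force: 39.1
```

Request:
{"method": "carry_out", "body": {"linear": [[-0.0175, -0.002, 0.007], [-0.018, -0.002, 0.0055], [-0.0185, -0.002, 0.004], [-0.019, -0.002, 0.003], [-0.019, -0.002, 0.001], [-0.019, -0.002, 0], [-0.018, -0.002, -0.001], [0, 0, 0]], "angular": [[0, 0, 0], [0, 0, 0], [0, 0, 0], [0, 0, 0], [0, 0, 0], [0, 0, 0], [0, 0, 0], [0, 0, 0]], "hand": [0.02, 0.02, 0.02, 0.02, 0.02, 0.02, 0.02, 0.02]}}

```text
clock: 32.9
position: [0.5405, 0.2933, 0.3412]
ee_rot: [0.003, 0.666, 0.746, -0.001]
contact_force: [-1.6, 1.7, 10.5]
width: 0.0079
gripper_force: 42.7
```

```bash
python3 - <<'E'
from h import *
plan(.542,.292,.181,6.5)
E
```

```text
t32.9 grasp [0.5411 0.2925 0.1862] ang6.5 lin share [ 0.0018 -0.0009 -0.0105] rz share -0.00 tilt [0.07 0.05 0.  ] q [ 0.39  0.37  1.52 -0.01  1.25  0.27] w0.0079 F [-1.6  1.7 10.5] gf 42.7
```

Request:
{"method": "carry_out", "body": {"linear": [[0, 0, -0.002], [0, 0, 0], [0, 0, 0], [0, 0, 0.03], [0, 0, 0.05], [0, 0, 0.05], [0, 0, 0.04], [0, -0.02, 0]], "angular": [[0, 0, 0], [0, 0, 0], [0, 0, 0], [0, 0, 0], [0, 0, 0], [0, 0, 0], [0, 0, 0], [0, 0, 1]], "hand": [0.35, 0.35, 0.35, 0.35, 0.35, 0.35, 0.35, 0.35], "force": 50}}

```text
clock: 33.57
position: [0.5427, 0.2842, 0.4256]
ee_rot: [0.004, 0.635, 0.773, 0.001]
contact_force: [0.6, -0.6, 0.1]
width: 0.0298
gripper_force: 0.0
```

Request:
{"method": "carry_out", "body": {"linear": [[-0.005, -0.05, 0], [-0.005, -0.05, 0], [-0.005, -0.05, 0], [-0.005, -0.05, 0], [-0.005, -0.05, 0], [-0.005, -0.05, 0], [-0.005, -0.05, 0], [-0.005, -0.05, 0]], "angular": [[0, 0, 1], [0, 0, 1], [0, 0, 1], [0, 0, 1], [0, 0, 1], [0, 0, 1], [0, 0, 1], [0, 0, 1]], "hand": [0.3, 0.3, 0.3, 0.3, 0.3, 0.3, 0.3, 0.3]}}

```text
clock: 34.23
position: [0.5213, 0.0818, 0.4208]
ee_rot: [0.003, 0.359, 0.933, -0.002]
contact_force: [0.1, 1.0, -0.0]
width: 0.0257
gripper_force: 0.0
```

Request:
{"method": "carry_out", "body": {"linear": [[-0.005, -0.05, 0], [-0.005, -0.05, 0], [-0.004, -0.05, 0], [0, -0.04, -0.03], [0, -0.02, -0.04], [0, 0, -0.04], [0, 0, -0.05], [0, 0, -0.05]], "angular": [[0, 0, 1], [0, 0, 1], [0, 0, 1], [0, 0, 1], [0, 0, 1], [0, 0, 1], [0, 0, 1], [0, 0, 1]], "hand": [0.3, 0.3, 0.3, 0.3, 0.3, 0.3, 0.3, 0.3]}}

```text
clock: 34.9
position: [0.5146, -0.0225, 0.3153]
ee_rot: [0.003, 0.047, 0.999, -0.0]
contact_force: [0.1, -0.4, -0.1]
width: 0.0255
gripper_force: 0.0
```

Request:
{"method": "carry_out", "body": {"linear": [[0, 0, 0], [0, 0, 0]], "angular": [[0, 0, 1], [0, 0, 0]], "hand": [0.3, 0.3]}}

```text
clock: 35.07
position: [0.514, -0.022, 0.3142]
ee_rot: [0.001, 0.008, 1.0, 0.0]
contact_force: [0.9, -0.6, -0.6]
width: 0.0258
gripper_force: 0.0
```

```bash
python3 - <<'E'
from mm import *
plan(.5142,-.0228,.044,90.2)
mcheck()
E
```

```text
t35.1 grasp [ 0.5142 -0.0219  0.1592] ang89.0 lin share [-1.000e-04 -1.800e-03 -2.303e-01] rz share 0.25 tilt [-0.01  0.02  0.  ] q [-0.18  0.25  1.78  0.    1.11 -1.73] w0.0258 F [ 0.9 -0.6 -0.6] gf 0.0
comp [ 279  229  125   34 2091] [325.6 245.7]
comp [ 448  296   88   67 2619] [488.7 329.6]
[265.4 234.9] [349.2 231.3] [355.3 258.8] [267.7 262.9]
```

Request:
{"method": "carry_out", "body": {"linear": [[0, 0.06, 0.02], [0, 0.06, 0.02], [0, 0.06, 0], [0, 0.06, 0], [0, 0.06, 0], [0, 0.06, 0], [0, 0.03, 0]], "angular": [[0, 0, 0.25], [0, 0, 0], [0, 0, 0], [0, 0, 0], [0, 0, 0], [0, 0, 0], [0, 0, 0]], "hand": [0.3, 0.3, 0.3, 0.3, 0.3, 0.3, 0.3]}}

```text
clock: 35.7
position: [0.515, 0.1761, 0.3375]
ee_rot: [0.005, -0.001, 1.0, 0.001]
contact_force: [0.4, -0.6, 1.0]
width: 0.0255
gripper_force: 0.0
```

```bash
python3 - <<'E'
from mm import *
t=manip.get_image("top");s=manip.get_image("side")
a=crop(t,265,110,345,225,5);b=crop(s,250,210,420,310,2)
c=np.zeros((575,340,3),np.uint8);c[:200]=b
c[210:210+288]=crop(t,160,115,228,175,5)[:288,:340] 
cv2.imwrite("pics/c11.png",np.hstack([a,c]))
mcheck()
r=t.astype(int);m=((r.min(2)>165)&(r.max(2)-r.min(2)<40)).astype(np.uint8)
n,l,st,cc=cv2.connectedComponentsWithStats(m)
for i in range(1,n):
    if st[i,4]>300: print(st[i],cc[i])
E
```

```text
comp [ 279  229  125   33 2093] [325.7 245.7]
comp [ 448  296   88   67 2629] [488.8 329.7]
[265.4 234.9] [349.2 231.3] [355.3 258.8] [267.7 262.9] [ 285  133   27   64 1297] [297.49884348 164.67309175]
```

View pics/c11.png

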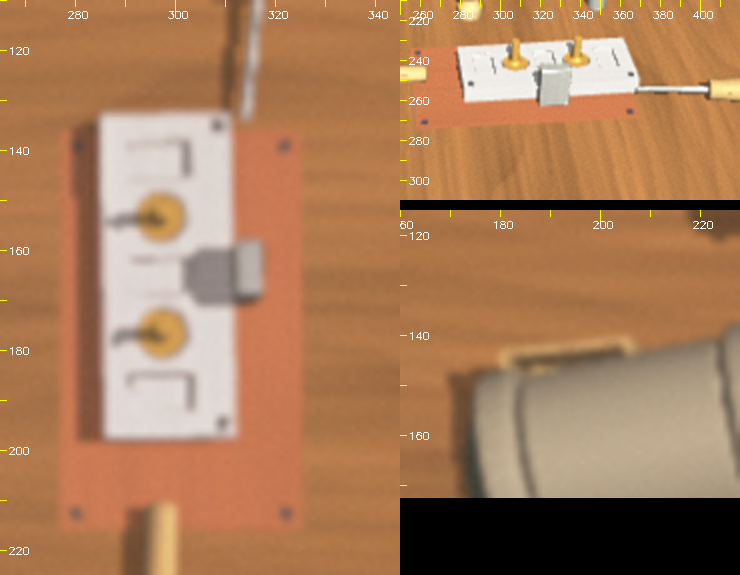

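```bash
python3 - <<'E'
import fit; from fit import *
fit.p0=0
T="top"
x,e,r=mould([(T,u-.4,v-.4,X) for u,v,X in[(285,132.6,(.1,.04,.02)),(311.4,132.6,(.1,-.04,.02)),(312.4,197.6,(-.1,-.04,.02)),(285.8,197.6,(-.1,.04,.02)),(314.8,164.2,(0,-.048,.05)),(297.2,153.5,(.036,.004,.02)),(297.4,176.6,(-.036,.004,.02))]])
print(x,r)
c,s=np.cos(x[2]),np.sin(x[2]);l=x[:2]+[s*.048,-c*.048];print("lug",l)
plan(*l,.044,90+np.degrees(x[2]))
E
```

```text
[ 0.57995589 -0.01794262  0.01560598] [ 0.3  0.5 -0.1  0.2 -0.4 -0.2  0.1  0.   0.1 -0.6 -0.   0.   0.   0.1]
lug [ 0.58070494 -0.06593677]
t35.9 grasp [0.5165 0.1741 0.1821] ang90.2 lin share [ 0.1284 -0.4801 -0.2762] rz share 0.15 tilt [0.   0.11 0.  ] q [ 0.2   0.27  1.68 -0.    1.17 -1.37] w0.0256 F [-0.5 -0.9  0.6] gf 0.0
```

Request:
{"method": "carry_out", "body": {"linear": [[0.01, -0.05, 0], [0.02, -0.06, 0], [0.02, -0.06, 0], [0.02, -0.06, 0], [0.02, -0.07, 0], [0.02, -0.07, 0], [0.018, -0.07, 0], [0, -0.04, 0]], "angular": [[0, 0, 0.15], [0, 0, 0], [0, 0, 0], [0, 0, 0], [0, 0, 0], [0, 0, 0], [0, 0, 0], [0, 0, 0]], "hand": [0.42, 0.42, 0.42, 0.42, 0.42, 0.42, 0.42, 0.42], "force": 60}}

```text
clock: 36.52
position: [0.5801, -0.072, 0.3368]
ee_rot: [0.005, -0.005, 1.0, -0.002]
contact_force: [-0.3, 0.1, 0.0]
width: 0.036
gripper_force: 0.0
```

Request:
{"method": "carry_out", "body": {"linear": [[0, 0, -0.04], [0, 0, -0.04], [0, 0, -0.04], [0, 0, -0.04], [0, 0, 0]], "angular": [[0, 0, 0], [0, 0, 0], [0, 0, 0], [0, 0, 0], [0, 0, 0]], "hand": [0.42, 0.42, 0.42, 0.42, 0.42]}}

```text
clock: 36.93
position: [0.577, -0.0681, 0.253]
ee_rot: [0.0, -0.006, 1.0, 0.001]
contact_force: [-0.7, 0.7, -0.3]
width: 0.0353
gripper_force: 0.0
```

```bash
python3 - <<'E'
from h import *
plan(.5807,-.0659,.046,90.9)
E
```

```text
t36.9 grasp [ 0.577  -0.0679  0.098 ] ang90.7 lin share [ 0.0073  0.004  -0.1039] rz share 0.05 tilt [-0.02  0.    0.  ] q [-0.24  0.41  1.71  0.    1.02 -1.82] w0.0353 F [-0.7  0.7 -0.3] gf 0.0
```

Request:
{"method": "carry_out", "body": {"linear": [[0.005, 0.003, -0.03], [0.002, 0.001, -0.03], [0, 0, -0.03], [0, 0, -0.014], [0, 0, 0]], "angular": [[0, 0, 0.05], [0, 0, 0], [0, 0, 0], [0, 0, 0], [0, 0, 0]], "hand": [0.42, 0.42, 0.42, 0.42, 0.42]}}

```text
clock: 37.35
position: [0.5821, -0.0654, 0.2037]
ee_rot: [0.003, -0.009, 1.0, 0.0]
contact_force: [-0.4, 0.4, -0.1]
width: 0.0357
gripper_force: 0.0
```

Request:
{"method": "carry_out", "body": {"linear": [[0, 0, 0], [0, 0, 0], [0, 0, 0], [0, 0, 0], [0, 0, 0]], "angular": [[0, 0, 0], [0, 0, 0], [0, 0, 0], [0, 0, 0], [0, 0, 0]], "hand": [0.05, 0.05, 0.05, 0.05, 0.05]}}

```text
clock: 37.77
position: [0.583, -0.0654, 0.2057]
ee_rot: [0.005, -0.009, 1.0, -0.001]
contact_force: [-2.5, -2.9, 6.3]
width: 0.0146
gripper_force: 59.9
```

```bash
python3 - <<'E'
from h import *
plan(.5807,-.0659,.046,90.9)
E
```

```text
t37.8 grasp [ 0.5846 -0.0656  0.0507] ang91.1 lin share [-0.0077 -0.0006 -0.0094] rz share -0.04 tilt [0.02 0.13 0.  ] q [-0.23  0.46  1.76  0.    0.91 -1.82] w0.0146 F [-2.5 -2.9  6.3] gf 59.9
```

Request:
{"method": "carry_out", "body": {"linear": [[-0.008, -0.002, 0], [-0.012, -0.004, 0], [-0.012, -0.004, 0], [-0.012, -0.004, 0], [-0.01, -0.0035, 0], [-0.007, 0, 0], [0, 0, 0], [0, 0, 0]], "angular": [[0, 0, -0.03], [0, 0, -0.03], [0, 0, -0.03], [0, 0, -0.03], [0, 0, 0], [0, 0, 0], [0, 0, 0], [0, 0, 0]], "hand": [0.05, 0.05, 0.05, 0.05, 0.05, 0.05, 0.05, 0.05]}}

```text
clock: 38.43
position: [0.5538, -0.0735, 0.2057]
ee_rot: [0.007, -0.004, 1.0, 0.0]
contact_force: [4.5, 1.7, 5.5]
width: 0.0146
gripper_force: 59.8
```

```bash
python3 - <<'E'
from h import *
plan(.5846-.0304,-.0656-.0088,.046,90.5)
E
```

```text
t38.4 grasp [ 0.5561 -0.0735  0.0507] ang90.4 lin share [-0.0037 -0.0018 -0.0094] rz share 0.02 tilt [-0.    0.18  0.  ] q [-0.26  0.43  1.82  0.    0.87 -1.84] w0.0146 F [4.5 1.7 5.5] gf 59.8
```

Nudge the remainder, release, and step aside to measure.

Request:
{"method": "carry_out", "body": {"linear": [[-0.004, -0.002, 0], [0, 0, 0], [0, 0, 0], [0, 0, 0], [0, 0, 0.03], [0, 0, 0.06], [0, 0, 0.06], [0, 0, 0.05]], "angular": [[0, 0, 0], [0, 0, 0], [0, 0, 0], [0, 0, 0], [0, 0, 0], [0, 0, 0], [0, 0, 0], [0, 0, 0]], "hand": [0.05, 0.05, 0.42, 0.42, 0.42, 0.42, 0.42, 0.42]}}

```text
clock: 39.1
position: [0.549, -0.0743, 0.3048]
ee_rot: [0.002, -0.005, 1.0, 0.0]
contact_force: [-0.1, -0.8, -0.4]
width: 0.0357
gripper_force: 0.0
```

Request:
{"method": "carry_out", "body": {"linear": [[0, 0.06, 0], [0, 0.07, 0], [0, 0.07, 0], [0, 0.07, 0], [0, 0.07, 0], [0, 0.07, 0], [0, 0.03, 0]], "angular": [[0, 0, 0], [0, 0, 0], [0, 0, 0], [0, 0, 0], [0, 0, 0], [0, 0, 0], [0, 0, 0]], "hand": [0.3, 0.3, 0.3, 0.3, 0.3, 0.3, 0.3]}}

```text
clock: 39.68
position: [0.5485, 0.1489, 0.3033]
ee_rot: [0.002, -0.006, 1.0, 0.001]
contact_force: [0.3, -0.3, 0.2]
width: 0.0254
gripper_force: 0.0
```

```bash
cat > auto.py <<'E'
# subpixel mould pose from top view: white block outline (convex hull of mask) + brass disc centroids
import fit; from fit import *
def auto():
    t=manip.get_image("top");r=t.astype(int)
    m=((r.min(2)>165)&(r.max(2)-r.min(2)<40)).astype(np.uint8);m[:,:270]=0;m[:,330:]=0
    n,l,st,cc=cv2.connectedComponentsWithStats(m);i=1+st[1:,4].argmax();print(st[i])
    x0,y0=st[i,:2];sub=(l==i)
    # left edge columns per row via subpixel threshold on blue channel; likewise top/bottom edges
    b=r[:,:,2].astype(float)
    def cross(line,th=140):
        k=np.flatnonzero((line[:-1]<th)!=(line[1:]<th))
        return [j+(th-line[j])/(line[j+1]-line[j]) for j in k]
    L=[];Tp=[];Bt=[];Rt=[]
    for y in range(y0+4,y0+st[i,3]-4):
        c=cross(b[y,x0-4:x0+4]); 
        if len(c)==1:L.append((x0-4+c[0],y))
    for x in range(x0+3,x0+24):
        c=cross(b[y0-5:y0+4,x]); 
        if len(c)==1:Tp.append((x,y0-5+c[0]))
        e=y0+st[i,3]; c=cross(b[e-4:e+5,x])
        if len(c)==1:Bt.append((x,e-4+c[0]))
    for y in list(range(y0+4,y0+22))+list(range(y0+44,y0+st[i,3]-4)):
        c=cross(b[y,x0+22:x0+32])
        if len(c)==1:Rt.append((x0+22+c[0],y))
    def f(p):
        c,s=np.cos(p[2]),np.sin(p[2]);o=[]
        for S,ax,v in((L,1,.04),(Rt,1,-.04),(Tp,0,.1),(Bt,0,-.1)):
            for u,w in S:
                X=unproj("top",u,w,.02)[:2]-p[:2];q=(c*X[0]+s*X[1],-s*X[0]+c*X[1]);o.append(q[ax]-v)
        return o
    q=least_squares(f,[.55,-.027,0],loss="soft_l1",f_scale=.001);print(len(L),len(Rt),len(Tp),len(Bt),"mould",q.x,"rms",np.sqrt(np.mean(np.square(f(q.x)))))
    return q.x
if __name__=="__main__":
    x=auto();plan(x[0]-.036,x[1]+.004,.045,90.2)
E
python3 auto.py
```

```text
[ 288  143   26   64 1345]
56 34 20 20 mould [ 0.55135707 -0.02537986  0.00302839] rms 0.0010162681095648714
t39.7 grasp [0.5492 0.1503 0.1482] ang90.7 lin share [-0.0676 -0.3434 -0.2064] rz share -0.11 tilt [-0.03  0.05  0.  ] q [ 0.14  0.34  1.68  0.    1.12 -1.44] w0.0257 F [-0.1  2.4  0.4] gf 0.0
```

Request:
{"method": "carry_out", "body": {"linear": [[-0.008, -0.04, 0], [-0.01, -0.06, 0], [-0.01, -0.06, 0], [-0.01, -0.06, 0], [-0.01, -0.06, 0], [-0.01, -0.04, 0], [-0.01, -0.022, 0], [0, 0, -0.03]], "angular": [[0, 0, -0.1], [0, 0, 0], [0, 0, 0], [0, 0, 0], [0, 0, 0], [0, 0, 0], [0, 0, 0], [0, 0, 0]], "hand": [0.3, 0.3, 0.3, 0.3, 0.3, 0.3, 0.3, 0.3], "force": 50}}

```text
clock: 40.4
position: [0.5155, -0.0279, 0.2907]
ee_rot: [0.005, 0.001, 1.0, -0.001]
contact_force: [0.1, 0.4, -0.3]
width: 0.0258
gripper_force: 0.0
```

Request:
{"method": "carry_out", "body": {"linear": [[0, 0, -0.04], [0, 0, -0.04], [0, 0, 0]], "angular": [[0, 0, 0], [0, 0, 0], [0, 0, 0]], "hand": [0.3, 0.3, 0.3]}}

```text
clock: 40.65
position: [0.5135, -0.0253, 0.2457]
ee_rot: [-0.001, -0.0, 1.0, 0.001]
contact_force: [-1.0, 0.3, 0.6]
width: 0.026
gripper_force: 0.0
```

```bash
python3 -c "
from h import *
plan(.5154,-.0214,.045,90.2)"
```

```text
t40.6 grasp [ 0.5132 -0.025   0.0907] ang90.0 lin share [ 0.0044  0.0071 -0.0913] rz share 0.04 tilt [-0.02 -0.02 -0.  ] q [-0.19  0.33  1.87  0.    0.95 -1.76] w0.0260 F [-1.   0.3  0.6] gf 0.0
```

Request:
{"method": "carry_out", "body": {"linear": [[0.004, 0.006, -0.03], [0, 0, -0.03], [0, 0, -0.02], [0, 0, -0.009], [0, 0, 0]], "angular": [[0, 0, 0], [0, 0, 0], [0, 0, 0], [0, 0, 0], [0, 0, 0]], "hand": [0.3, 0.3, 0.3, 0.3, 0.3]}}

```text
clock: 41.07
position: [0.5176, -0.0224, 0.2041]
ee_rot: [0.003, -0.001, 1.0, 0.0]
contact_force: [1.5, -0.1, 0.5]
width: 0.0253
gripper_force: 0.0
```

Request:
{"method": "carry_out", "body": {"linear": [[0, 0, 0], [0, 0, 0], [0, 0, 0], [0, 0, 0], [0, 0, 0.01], [0, 0, 0.01], [0, 0, 0.02], [0, 0, 0.04]], "angular": [[0, 0, 0], [0, 0, 0], [0, 0, 0], [0, 0, 0], [0, 0, 0], [0, 0, 0], [0, 0, 0], [0, 0, 0]], "hand": [0.02, 0.02, 0.02, 0.02, 0.02, 0.02, 0.02, 0.02]}}

```text
clock: 41.73
position: [0.5172, -0.0224, 0.2443]
ee_rot: [0.002, -0.0, 1.0, 0.0]
contact_force: [1.0, 0.4, -1.0]
width: 0.0077
gripper_force: 48.7
```

```bash
python3 -c "
from h import *
plan(.6093,.3156,.16,6.5)"
```

```text
t41.7 grasp [ 0.5178 -0.0223  0.0893] ang90.0 lin share [0.1829 0.6758 0.1413] rz share -18.23 tilt [-0.01  0.05  0.  ] q [-0.18  0.33  1.86  0.    0.94 -1.75] w0.0077 F [ 1.   0.4 -1. ] gf 48.7
```

Request:
{"method": "carry_out", "body": {"linear": [[0, 0, 0.04], [0.01, 0, 0.04], [0.03, 0.02, 0.04], [0.04, 0.03, 0.025], [0.04, 0.03, 0], [0.03, 0.04, 0], [0.02, 0.04, 0], [0.013, 0.04, 0]], "angular": [[0, 0, 0], [0, 0, -1], [0, 0, -1], [0, 0, -1], [0, 0, -1], [0, 0, -1], [0, 0, -1], [0, 0, -1]], "hand": [0.02, 0.02, 0.02, 0.02, 0.02, 0.02, 0.02, 0.02]}}

```text
clock: 42.4
position: [0.6107, 0.0783, 0.3185]
ee_rot: [0.005, 0.278, 0.961, -0.001]
contact_force: [-0.2, -0.0, -0.8]
width: 0.0076
gripper_force: 48.8
```

Request:
{"method": "carry_out", "body": {"linear": [[0, 0.05, 0], [0, 0.05, 0], [0, 0.05, 0], [0, 0.05, 0], [0, 0.05, 0], [0, 0.05, 0], [0, 0.05, 0], [0, 0.05, 0]], "angular": [[0, 0, -1], [0, 0, -1], [0, 0, -1], [0, 0, -1], [0, 0, -1], [0, 0, -1], [0, 0, -1], [0, 0, -1]], "hand": [0.02, 0.02, 0.02, 0.02, 0.02, 0.02, 0.02, 0.02]}}

```text
clock: 43.07
position: [0.6093, 0.2787, 0.3184]
ee_rot: [0.004, 0.566, 0.824, -0.002]
contact_force: [0.5, 0.4, -0.5]
width: 0.0076
gripper_force: 48.8
```

Request:
{"method": "carry_out", "body": {"linear": [[0, 0.04, 0], [0, 0.03, 0], [0, 0, 0], [0, 0, 0]], "angular": [[0, 0, -1], [0, 0, -1], [0, 0, -1], [0, 0, -0.2]], "hand": [0.02, 0.02, 0.02, 0.02]}}

```text
clock: 43.4
position: [0.6092, 0.3136, 0.3181]
ee_rot: [0.003, 0.665, 0.747, -0.002]
contact_force: [-1.5, -0.5, -1.1]
width: 0.0077
gripper_force: 48.9
```

```bash
python3 -c "
from h import *
plan(.6093,.3156,.041,6.5)"
```

```text
t43.4 grasp [0.6095 0.3125 0.1631] ang6.6 lin share [-0.0003  0.0063 -0.2442] rz share -0.03 tilt [0.09 0.02 0.  ] q [ 0.38  0.49  1.38 -0.01  1.27  0.26] w0.0077 F [-1.5 -0.5 -1.1] gf 48.9
```

Request:
{"method": "carry_out", "body": {"linear": [[0, 0.006, -0.03], [0, 0, -0.04], [0, 0, -0.04], [0, 0, -0.04], [0, 0, -0.04], [0, 0, -0.03], [0, 0, -0.024], [0, 0, 0]], "angular": [[0, 0, 0], [0, 0, 0], [0, 0, 0], [0, 0, 0], [0, 0, 0], [0, 0, 0], [0, 0, 0], [0, 0, 0]], "hand": [0.02, 0.02, 0.02, 0.02, 0.02, 0.02, 0.02, 0.02]}}

```text
clock: 44.07
position: [0.6098, 0.3147, 0.1944]
ee_rot: [0.003, 0.665, 0.747, -0.003]
contact_force: [-0.1, -0.1, -0.4]
width: 0.0077
gripper_force: 52.2
```

Request:
{"method": "carry_out", "body": {"linear": [[0, 0, 0], [0, 0, 0], [0, 0, 0], [0, 0, 0]], "angular": [[0, 0, 0], [0, 0, 0], [0, 0, 0], [0, 0, 0]], "hand": [0.02, 0.25, 0.25, 0.25]}}

```text
clock: 44.4
position: [0.61, 0.3155, 0.1962]
ee_rot: [0.004, 0.665, 0.747, -0.002]
contact_force: [1.0, 0.1, 1.2]
width: 0.021
gripper_force: 0.0
```

```bash
python3 -c "
from h import *
plan(.6093,.3156,.16,6.5)"
```

```text
t44.4 grasp [0.6105 0.3143 0.0412] ang6.6 lin share [-0.0024  0.0025  0.2377] rz share -0.03 tilt [0.09 0.04 0.  ] q [ 0.38  0.6   1.52 -0.01  1.03  0.27] w0.0210 F [1.  0.1 1.2] gf 0.0
```

Request:
{"method": "carry_out", "body": {"linear": [[0, 0, 0.03], [0, 0, 0.04], [0, 0, 0.05], [0, 0, 0.06], [0, -0.01, 0.06], [0, -0.03, 0.01], [0, -0.04, 0], [0, -0.05, 0]], "angular": [[0, 0, 0], [0, 0, 0], [0, 0, 0], [0, 0, 0], [0, 0, 0], [0, 0, 1], [0, 0, 1], [0, 0, 1]], "hand": [0.25, 0.25, 0.25, 0.25, 0.25, 0.3, 0.3, 0.3]}}

```text
clock: 45.07
position: [0.6092, 0.251, 0.322]
ee_rot: [0.004, 0.568, 0.823, -0.001]
contact_force: [0.8, -0.3, -0.0]
width: 0.0253
gripper_force: 0.0
```

Request:
{"method": "carry_out", "body": {"linear": [[-0.006, -0.06, 0], [-0.006, -0.06, 0], [-0.006, -0.06, 0], [-0.006, -0.06, 0], [-0.006, -0.06, 0], [-0.006, -0.06, 0], [-0.006, -0.06, 0], [-0.004, -0.06, 0]], "angular": [[0, 0, 1], [0, 0, 1], [0, 0, 1], [0, 0, 1], [0, 0, 1], [0, 0, 1], [0, 0, 1], [0, 0, 1]], "hand": [0.3, 0.3, 0.3, 0.3, 0.3, 0.3, 0.3, 0.3]}}

```text
clock: 45.73
position: [0.5857, 0.0093, 0.3207]
ee_rot: [0.004, 0.282, 0.96, -0.001]
contact_force: [0.6, 0.3, -0.0]
width: 0.0258
gripper_force: 0.0
```

Request:
{"method": "carry_out", "body": {"linear": [[0, -0.03, 0], [0, -0.02, 0], [0, -0.01, 0], [0, 0, -0.02], [0, 0, -0.03], [0, 0, -0.03], [0, 0, -0.02], [0, 0, 0]], "angular": [[0, 0, 1], [0, 0, 1], [0, 0, 1], [0, 0, 1], [0, 0, 1], [0, 0, 1], [0, 0, 1], [0, 0, 0.2]], "hand": [0.3, 0.3, 0.3, 0.3, 0.3, 0.3, 0.3, 0.3]}}

```text
clock: 46.4
position: [0.5853, -0.0193, 0.2684]
ee_rot: [0.001, -0.001, 1.0, 0.001]
contact_force: [-0.7, 0.8, 0.1]
width: 0.0255
gripper_force: 0.0
```

```bash
python3 -c "
from mm import *
plan(.5873,-.0213,.047,90.2)
mcheck()"
```

```text
t46.4 grasp [ 0.5858 -0.0192  0.1134] ang90.2 lin share [ 0.0031 -0.0043 -0.1328] rz share 0.01 tilt [-0.01  0.04  0.  ] q [-0.15  0.4   1.68  0.    1.06 -1.73] w0.0255 F [-0.7  0.8  0.1] gf 0.0
comp [ 267  232   90   33 2201] [310.  247.6]
comp [ 448  296   88   67 2635] [488.8 329.7]
[265.4 234.9] [349.2 231.3] [355.3 258.8] [267.7 262.9]
```

Request:
{"method": "carry_out", "body": {"linear": [[0.003, -0.004, -0.03], [0, 0, -0.04], [0, 0, -0.04], [0, 0, -0.022], [0, 0, 0]], "angular": [[0, 0, 0], [0, 0, 0], [0, 0, 0], [0, 0, 0], [0, 0, 0]], "hand": [0.3, 0.3, 0.3, 0.3, 0.3]}}

```text
clock: 46.87
position: [0.5873, -0.0213, 0.2027]
ee_rot: [0.002, 0.0, 1.0, 0.0]
contact_force: [-0.1, -0.2, -0.6]
width: 0.0253
gripper_force: 0.0
```

Request:
{"method": "carry_out", "body": {"linear": [[0, 0, 0], [0, 0, 0], [0, 0, 0], [0, 0, 0], [0, 0, 0.01], [0, 0, 0.01], [0, 0, 0.02], [0, 0, 0.04]], "angular": [[0, 0, 0], [0, 0, 0], [0, 0, 0], [0, 0, 0], [0, 0, 0], [0, 0, 0], [0, 0, 0], [0, 0, 0]], "hand": [0.02, 0.02, 0.02, 0.02, 0.02, 0.02, 0.02, 0.02]}}

```text
clock: 47.53
position: [0.5872, -0.0214, 0.2437]
ee_rot: [0.002, -0.0, 1.0, 0.0]
contact_force: [0.6, -0.5, -1.6]
width: 0.0076
gripper_force: 48.7
```

```bash
python3 -c "
from h import *
plan(.6131,.2805,.16,6.5)"
```

```text
t47.5 grasp [ 0.5878 -0.0213  0.0887] ang90.0 lin share [0.0506 0.6036 0.1426] rz share -18.23 tilt [-0.01  0.05  0.  ] q [-0.16  0.42  1.71  0.    1.   -1.73] w0.0076 F [ 0.6 -0.5 -1.6] gf 48.7
```

Request:
{"method": "carry_out", "body": {"linear": [[0, 0, 0.04], [0.005, 0, 0.04], [0.01, 0.02, 0.04], [0.01, 0.03, 0.025], [0.01, 0.03, 0], [0.01, 0.03, 0], [0.006, 0.03, 0], [0, 0.03, 0]], "angular": [[0, 0, 0], [0, 0, -1], [0, 0, -1], [0, 0, -1], [0, 0, -1], [0, 0, -1], [0, 0, -1], [0, 0, -1]], "hand": [0.02, 0.02, 0.02, 0.02, 0.02, 0.02, 0.02, 0.02]}}

```text
clock: 48.2
position: [0.614, 0.0641, 0.3182]
ee_rot: [0.005, 0.278, 0.961, -0.001]
contact_force: [0.4, -0.4, -0.5]
width: 0.0077
gripper_force: 48.8
```

Request:
{"method": "carry_out", "body": {"linear": [[0, 0.05, 0], [0, 0.05, 0], [0, 0.05, 0], [0, 0.05, 0], [0, 0.05, 0], [0, 0.05, 0], [0, 0.05, 0], [0, 0.05, 0]], "angular": [[0, 0, -1], [0, 0, -1], [0, 0, -1], [0, 0, -1], [0, 0, -1], [0, 0, -1], [0, 0, -1], [0, 0, -1]], "hand": [0.02, 0.02, 0.02, 0.02, 0.02, 0.02, 0.02, 0.02]}}

```text
clock: 48.87
position: [0.6133, 0.2647, 0.318]
ee_rot: [0.004, 0.566, 0.824, -0.002]
contact_force: [-0.3, -0.7, -0.3]
width: 0.0081
gripper_force: 48.8
```

Request:
{"method": "carry_out", "body": {"linear": [[0, 0.02, 0], [0, 0.01, 0], [0, 0, 0], [0, 0, 0]], "angular": [[0, 0, -1], [0, 0, -1], [0, 0, -1], [0, 0, -0.2]], "hand": [0.02, 0.02, 0.02, 0.02]}}

```text
clock: 49.2
position: [0.6133, 0.2791, 0.3177]
ee_rot: [0.003, 0.665, 0.746, -0.002]
contact_force: [-0.3, 0.0, -0.4]
width: 0.0078
gripper_force: 48.9
```

```bash
python3 -c "
from h import *
plan(.6131,.2805,.041,6.5)"
```

```text
t49.2 grasp [0.6136 0.278  0.1627] ang6.6 lin share [-0.001   0.005  -0.2435] rz share -0.02 tilt [0.09 0.02 0.  ] q [ 0.33  0.48  1.41 -0.01  1.26  0.21] w0.0078 F [-0.3  0.  -0.4] gf 48.9
```

Request:
{"method": "carry_out", "body": {"linear": [[-0.001, 0.005, -0.03], [0, 0, -0.04], [0, 0, -0.04], [0, 0, -0.04], [0, 0, -0.04], [0, 0, -0.03], [0, 0, -0.023], [0, 0, 0]], "angular": [[0, 0, 0], [0, 0, 0], [0, 0, 0], [0, 0, 0], [0, 0, 0], [0, 0, 0], [0, 0, 0], [0, 0, 0]], "hand": [0.02, 0.02, 0.02, 0.02, 0.02, 0.02, 0.02, 0.02]}}

```text
clock: 49.87
position: [0.6129, 0.2805, 0.1944]
ee_rot: [0.003, 0.665, 0.747, -0.003]
contact_force: [-0.2, -0.5, -0.3]
width: 0.0079
gripper_force: 52.1
```

Request:
{"method": "carry_out", "body": {"linear": [[0, 0, 0], [0, 0, 0], [0, 0, 0], [0, 0, 0]], "angular": [[0, 0, 0], [0, 0, 0], [0, 0, 0], [0, 0, 0]], "hand": [0.02, 0.25, 0.25, 0.25]}}

```text
clock: 50.2
position: [0.6133, 0.281, 0.1961]
ee_rot: [0.003, 0.665, 0.747, -0.002]
contact_force: [0.2, -1.1, 0.9]
width: 0.0215
gripper_force: 0.0
```

Request:
{"method": "carry_out", "body": {"linear": [[0, 0, 0.03], [0, 0, 0.04], [0, 0, 0.05], [0, 0, 0.06], [0, 0, 0.06], [0, 0, 0.06], [0, 0, 0.06], [0, 0, 0.06]], "angular": [[0, 0, 0], [0, 0, 0], [0, 0, 0], [0, 0, 0], [0, 0, 0], [0, 0, 0], [0, 0, 0], [0, 0, 0]], "hand": [0.25, 0.25, 0.25, 0.25, 0.25, 0.35, 0.35, 0.35], "force": 40}}

```text
clock: 50.87
position: [0.6126, 0.2809, 0.4074]
ee_rot: [0.003, 0.665, 0.747, -0.002]
contact_force: [-0.2, 0.3, 0.1]
width: 0.0301
gripper_force: 0.0
```

```bash
python3 -c "
from h import *
plan(.5411,.2925,.183,6.5)
s=manip.get_image('side')
cv2.imwrite('pics/c12.png',crop(s,280,100,360,200,5))"
```

```text
t50.9 grasp [0.6129 0.2797 0.2524] ang6.6 lin share [-0.1437  0.0255 -0.1387] rz share -0.03 tilt [0.09 0.02 0.  ] q [ 0.33  0.43  1.27 -0.01  1.45  0.21] w0.0301 F [-0.2  0.3  0.1] gf 0.0
```

View pics/c12.png

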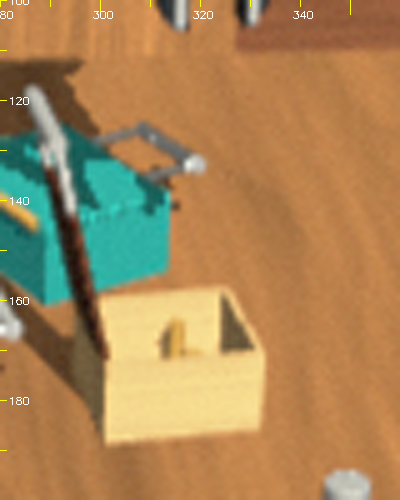

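Request:
{"method": "carry_out", "body": {"linear": [[-0.03, 0.006, 0], [-0.04, 0.006, 0], [-0.04, 0.007, 0], [-0.03, 0.006, 0], [-0.004, 0, 0], [0, 0, -0.03], [0, 0, -0.03], [0, 0, 0]], "angular": [[0, 0, 0], [0, 0, 0], [0, 0, 0], [0, 0, 0], [0, 0, 0], [0, 0, 0], [0, 0, 0], [0, 0, 0]], "hand": [0.35, 0.35, 0.35, 0.35, 0.35, 0.35, 0.35, 0.35]}}

```text
clock: 51.58
position: [0.5407, 0.2931, 0.3727]
ee_rot: [0.002, 0.665, 0.747, -0.005]
contact_force: [-0.1, 1.6, -0.0]
width: 0.0301
gripper_force: 0.0
```

```bash
python3 -c "
from h import *
plan(.5411,.2925,.183,6.5)"
```

```text
t51.6 grasp [0.5403 0.2916 0.2177] ang6.6 lin share [ 0.0016  0.0019 -0.0694] rz share -0.03 tilt [ 0.12 -0.04  0.  ] q [ 0.39  0.36  1.47 -0.01  1.33  0.27] w0.0301 F [-0.1  1.6 -0. ] gf 0.0
```

Request:
{"method": "carry_out", "body": {"linear": [[0.001, 0.002, -0.02], [0, 0, -0.03], [0, 0, -0.02], [0, 0, 0], [0, 0, 0], [0, 0, 0], [0, 0, 0], [0, 0, 0]], "angular": [[0, 0, 0], [0, 0, 0], [0, 0, 0], [0, 0, 0], [0, 0, 0], [0, 0, 0], [0, 0, 0], [0, 0, 0]], "hand": [0.35, 0.35, 0.35, 0.35, 0.02, 0.02, 0.02, 0.02]}}

```text
clock: 52.25
position: [0.5463, 0.2948, 0.3579]
ee_rot: [0.012, 0.665, 0.747, 0.011]
contact_force: [-3.3, -6.3, 59.0]
width: 0.002
gripper_force: 30.6
```

```bash
python3 -c "
from h import *
plan(.5411,.2925,.183,6.5)"
```

```text
t52.2 grasp [0.5514 0.295  0.203 ] ang6.6 lin share [-0.0207 -0.0049 -0.04  ] rz share -0.03 tilt [-0.01  0.42  0.  ] q [ 0.39  0.36  1.49 -0.01  1.25  0.27] w0.0020 F [-3.3 -6.3 59. ] gf 30.6
```

Request:
{"method": "carry_out", "body": {"linear": [[0, 0, 0.02], [0, 0, 0.04], [0, 0, 0.04], [0.04, 0, 0.03], [0.06, 0, 0], [0.06, 0, 0], [0.06, 0, 0], [0, 0, 0]], "angular": [[0, 0.3, 0], [0, 0, 0], [0, 0, 0], [0, 0, 0], [0, 0, 0], [0, 0, 0], [0, 0, 0], [0, 0, 0]], "hand": [0.02, 0.02, 0.1, 0.35, 0.35, 0.35, 0.35, 0.35]}}

```text
clock: 52.92
position: [0.6571, 0.2937, 0.4041]
ee_rot: [-0.004, 0.666, 0.746, -0.009]
contact_force: [0.7, 0.2, 0.5]
width: 0.0303
gripper_force: 0.0
```

```bash
python3 - <<'E'
from fit import *
plan(.5411,.2925,.183,6.5)
s=manip.get_image('side');t=manip.get_image('top')
def prof(im,n,x0,y0,x1,y1):
    w=im[y0:y1,x0:x1].astype(int);m=(w.min(2)>105)&(w.max(2)-w.min(2)<32)
    print(n)
    for y in range(m.shape[0]): print(y0+y,''.join('#' if q else '.' for q in m[y]))
print(proj("side",[.541,.2925,.18]),proj("top",[.541,.2925,.18]))
prof(s,"side",270,100,310,150)
prof(t,"top",165,160,225,200)
E
```

```text
t52.9 grasp [0.6544 0.2925 0.2491] ang6.5 lin share [-0.2266  0.     -0.1322] rz share 0.00 tilt [ 0.1  -0.22  0.  ] q [ 0.32  0.51  1.14 -0.    1.51  0.21] w0.0303 F [0.7 0.2 0.5] gf 0.0
[292.69516841 122.34748116] [186.70188324 170.28731358]
side
100 ........................................
101 ........................................
102 ........................................
103 ........................................
104 ........................................
105 ........................................
106 ........................................
107 ........................................
108 ........................................
109 ........................................
110 ........................................
111 ........................................
112 ........................................
113 ........................................
114 ........................................
115 ........................................
116 ......................##................
117 ......................###...............
118 ......................####...........
[... 3302 characters left out ...]
..................................................
190 ............................................................
191 ............................................................
192 ............................................................
193 ............................................................
194 ............................................................
195 ............................................................
196 ............................................................
197 ............................................................
198 ............................................................
199 ............................................................
```

```bash
python3 - <<'E'
from fit import *
v=np.array([.9936,.113]);h=np.array([.6869,.3078])-.13*v
for a in (0,1.4,1.45,1.5,1.55,1.6,1.65,1.7,1.75,1.8,1.85):
    X=np.r_[h+.13*np.cos(a)*v,.051+.13*np.sin(a)];print(a,X.round(4),proj("side",X).round(1))
E
```

```text
0 [0.6869 0.3078 0.051 ] [342.7 161.1]
1.4 [0.5797 0.2956 0.1791] [307.1 121.8]
1.45 [0.5733 0.2949 0.1801] [304.7 121.6]
1.5 [0.5669 0.2941 0.1807] [302.4 121.6]
1.55 [0.5604 0.2934 0.181 ] [300.  121.7]
1.6 [0.554  0.2927 0.1809] [297.6 121.8]
1.65 [0.5475 0.2919 0.1806] [295.2 122.2]
1.7 [0.5411 0.2912 0.1799] [292.8 122.6]
1.75 [0.5347 0.2905 0.1789] [290.4 123.1]
1.8 [0.5284 0.2898 0.1776] [288.  123.7]
1.85 [0.5221 0.2891 0.176 ] [285.7 124.5]
```

Request:
{"method": "carry_out", "body": {"linear": [[-0.03, 0, 0], [-0.05, 0, 0], [-0.05, 0, 0], [-0.04, 0, 0], [-0.03, 0, 0], [-0.011, 0, 0], [0, 0, -0.02], [0, 0, 0]], "angular": [[0.1, -0.22, 0], [0, 0, 0], [0, 0, 0], [0, 0, 0], [0, 0, 0], [0, 0, 0], [0, 0, 0], [0, 0, 0]], "hand": [0.42, 0.42, 0.42, 0.42, 0.42, 0.42, 0.42, 0.42]}}

```text
clock: 53.68
position: [0.5455, 0.2944, 0.394]
ee_rot: [-0.002, 0.665, 0.747, -0.002]
contact_force: [0.0, 0.3, -0.5]
width: 0.0364
gripper_force: 0.0
```

```bash
python3 -c "
from h import *
plan(.549,.292,.181,6.5)"
```

```text
t53.7 grasp [0.5445 0.2944 0.239 ] ang6.7 lin share [ 0.0091 -0.0047 -0.116 ] rz share -0.03 tilt [ 0.01 -0.08  0.  ] q [0.38 0.35 1.42 0.   1.38 0.27] w0.0364 F [ 0.   0.3 -0.5] gf 0.0
```

Request:
{"method": "carry_out", "body": {"linear": [[0.009, -0.004, -0.03], [0, 0, -0.03], [0, 0, -0.03], [0, 0, -0.022], [0, 0, 0]], "angular": [[0, 0, 0], [0, 0, 0], [0, 0, 0], [0, 0, 0], [0, 0, 0]], "hand": [0.42, 0.42, 0.42, 0.42, 0.42]}}

```text
clock: 54.1
position: [0.5506, 0.292, 0.3358]
ee_rot: [-0.003, 0.665, 0.747, -0.004]
contact_force: [-0.3, 0.1, -0.2]
width: 0.0358
gripper_force: 0.0
```

Request:
{"method": "carry_out", "body": {"linear": [[0, 0, 0], [0, 0, 0], [0, 0, 0], [0, 0, 0]], "angular": [[0, 0, 0], [0, 0, 0], [0, 0, 0], [0, 0, 0]], "hand": [0.02, 0.02, 0.02, 0.02]}}

```text
clock: 54.43
position: [0.5509, 0.2925, 0.3399]
ee_rot: [-0.002, 0.665, 0.747, -0.001]
contact_force: [0.6, 0.1, -1.7]
width: 0.0084
gripper_force: 39.0
```

```bash
python3 -c "
from h import *
plan(.549,.292,.181,6.5)"
```

```text
t54.4 grasp [0.5503 0.2926 0.1849] ang6.6 lin share [-0.0027 -0.0012 -0.0078] rz share -0.03 tilt [-0.01 -0.05 -0.  ] q [0.38 0.39 1.5  0.   1.26 0.26] w0.0084 F [ 0.6  0.1 -1.7] gf 39.0
```

Request:
{"method": "carry_out", "body": {"linear": [[0.018, 0.002, 0.0005], [0.019, 0.002, -0.001], [0.019, 0.002, -0.0025], [0.0185, 0.002, -0.004], [0.018, 0.002, -0.0055], [0.0175, 0.002, -0.0065], [0.017, 0.002, -0.008], [0.0165, 0.002, -0.0095]], "angular": [[0, 0, 0], [0, 0, 0], [0, 0, 0], [0, 0, 0], [0, 0, 0], [0, 0, 0], [0, 0, 0], [0, 0, 0]], "hand": [0.02, 0.02, 0.02, 0.02, 0.02, 0.02, 0.02, 0.02]}}

```text
clock: 55.1
position: [0.6238, 0.3005, 0.3208]
ee_rot: [-0.002, 0.665, 0.747, -0.001]
contact_force: [-0.3, -0.9, 4.5]
width: 0.0084
gripper_force: 41.4
```

Request:
{"method": "carry_out", "body": {"linear": [[0.016, 0.002, -0.0105], [0.015, 0.002, -0.0115], [0.014, 0.0015, -0.0125], [0.013, 0.0015, -0.0135], [0.012, 0.0015, -0.0145], [0.011, 0.001, -0.0155], [0.01, 0.001, -0.016], [0.0085, 0.001, -0.017]], "angular": [[0, 0, 0], [0, 0, 0], [0, 0, 0], [0, 0, 0], [0, 0, 0], [0, 0, 0], [0, 0, 0], [0, 0, 0]], "hand": [0.02, 0.02, 0.02, 0.02, 0.02, 0.02, 0.02, 0.02]}}

```text
clock: 55.77
position: [0.673, 0.3061, 0.2648]
ee_rot: [-0.001, 0.665, 0.747, -0.001]
contact_force: [3.2, -2.7, 4.0]
width: 0.0081
gripper_force: 43.9
```

```bash
python3 -c "
from h import *
plan(.6861,.3084,.0549,6.5)"
```

```text
t55.8 grasp [0.6725 0.3061 0.1098] ang6.6 lin share [ 0.0273  0.0047 -0.1097] rz share -0.03 tilt [-0.   -0.05 -0.  ] q [0.33 0.61 1.3  0.   1.23 0.22] w0.0081 F [ 3.2 -2.7  4. ] gf 43.9
```

Request:
{"method": "carry_out", "body": {"linear": [[0.008, 0.001, -0.0175], [0.007, 0.001, -0.018], [0.005, 0.001, -0.0185], [0.004, 0.001, -0.0185], [0.002, 0, -0.019], [0.001, 0, -0.019], [0, 0, -0.005], [0, 0, 0]], "angular": [[0, 0, 0], [0, 0, 0], [0, 0, 0], [0, 0, 0], [0, 0, 0], [0, 0, 0], [0, 0, 0], [0, 0, 0]], "hand": [0.02, 0.02, 0.02, 0.02, 0.02, 0.02, 0.02, 0.02]}}

```text
clock: 56.43
position: [0.6867, 0.3077, 0.2057]
ee_rot: [-0.001, 0.665, 0.747, -0.001]
contact_force: [5.9, -3.9, -0.3]
width: 0.0084
gripper_force: 45.6
```

```bash
python3 -c "
from h import *
plan(.6861,.3084,.0549,6.5)"
```

```text
t56.4 grasp [0.6861 0.3077 0.0507] ang6.6 lin share [-0.      0.0015  0.0083] rz share -0.03 tilt [ 0.01 -0.04  0.  ] q [0.33 0.67 1.33 0.   1.14 0.21] w0.0084 F [ 5.9 -3.9 -0.3] gf 45.6
```

Request:
{"method": "carry_out", "body": {"linear": [[0, 0, -0.003], [0, 0, -0.003], [0, 0, 0]], "angular": [[0, 0, 0], [0, 0, 0], [0, 0, 0]], "hand": [0.02, 0.02, 0.02]}}

```text
clock: 56.68
position: [0.6866, 0.3077, 0.2043]
ee_rot: [-0.001, 0.665, 0.747, -0.001]
contact_force: [5.4, -2.9, 2.4]
width: 0.0086
gripper_force: 45.8
```

```bash
python3 -c "
from h import *
plan(.6861,.3084,.0549,6.5)"
```

```text
t56.7 grasp [0.6861 0.3076 0.0493] ang6.6 lin share [-0.0001  0.0015  0.0111] rz share -0.03 tilt [ 0.01 -0.03  0.  ] q [0.33 0.68 1.33 0.   1.14 0.21] w0.0086 F [ 5.4 -2.9  2.4] gf 45.8
```

Request:
{"method": "carry_out", "body": {"linear": [[0, 0, -0.005], [0, 0, -0.005], [0, 0, 0], [0, 0, 0]], "angular": [[0, 0, 0], [0, 0, 0], [0, 0, 0], [0, 0, 0]], "hand": [0.02, 0.02, 0.02, 0.02]}}

```text
clock: 57.02
position: [0.6863, 0.3077, 0.2037]
ee_rot: [-0.0, 0.665, 0.747, -0.0]
contact_force: [-0.6, -5.9, 18.7]
width: 0.0083
gripper_force: 47.5
```

```bash
python3 -c "
from h import *
plan(.6861,.3084,.0549,6.5)"
```

```text
t57.0 grasp [0.6862 0.3077 0.0487] ang6.6 lin share [-0.0001  0.0014  0.0124] rz share -0.03 tilt [-0.   -0.01 -0.  ] q [0.33 0.68 1.33 0.   1.13 0.21] w0.0083 F [-0.6 -5.9 18.7] gf 47.5
```

Now it is firmly against its stop (18.7 N). Release, rise, move clear toward +x/−y side and check everything numerically.

Request:
{"method": "carry_out", "body": {"linear": [[0, 0, 0.008], [0, 0, 0], [0, 0, 0], [0, 0, 0], [0, 0, 0.03], [0, 0, 0.05], [0, 0, 0.06], [0, 0, 0.06]], "angular": [[0, 0, 0], [0, 0, 0], [0, 0, 0], [0, 0, 0], [0, 0, 0], [0, 0, 0], [0, 0, 0], [0, 0, 0]], "hand": [0.02, 0.35, 0.35, 0.35, 0.35, 0.35, 0.35, 0.35]}}

```text
clock: 57.68
position: [0.6846, 0.3088, 0.3022]
ee_rot: [-0.004, 0.665, 0.747, -0.004]
contact_force: [-0.0, 0.3, -0.3]
width: 0.03
gripper_force: 0.0
```

Request:
{"method": "carry_out", "body": {"linear": [[0, -0.05, 0.06], [0, -0.07, 0.06], [-0.02, -0.07, 0.06], [-0.02, -0.08, 0], [-0.03, -0.08, 0], [-0.03, -0.08, 0], [-0.03, -0.08, 0], [-0.03, -0.08, 0]], "angular": [[0, 0, 0], [0, 0, 0], [0, 0, 0], [0, 0, 0], [0, 0, 0], [0, 0, 0], [0, 0, 0], [0, 0, 0]], "hand": [0.35, 0.35, 0.35, 0.35, 0.35, 0.35, 0.35, 0.35]}}

```text
clock: 58.35
position: [0.6068, 0.0238, 0.3861]
ee_rot: [-0.003, 0.665, 0.747, -0.002]
contact_force: [0.9, 0.2, 0.6]
width: 0.0297
gripper_force: 0.0
```

Request:
{"method": "carry_out", "body": {"linear": [[-0.03, -0.08, 0], [-0.03, -0.08, 0], [-0.03, -0.08, 0], [-0.03, -0.08, 0], [-0.03, -0.08, 0], [-0.03, -0.08, 0], [0, 0, 0], [0, 0, 0]], "angular": [[0, 0, 0], [0, 0, 0], [0, 0, 0], [0, 0, 0], [0, 0, 0], [0, 0, 0], [0, 0, 0], [0, 0, 0]], "hand": [0.35, 0.35, 0.35, 0.35, 0.35, 0.35, 0.35, 0.35]}}

```text
clock: 59.02
position: [0.5196, -0.211, 0.3862]
ee_rot: [-0.003, 0.667, 0.745, -0.001]
contact_force: [0.6, 0.9, -0.7]
width: 0.0299
gripper_force: 0.0
```

```bash
python3 - <<'E'
from auto import *
auto()
plan(.5,-.3,.2,6.5)
s=manip.get_image('side');t=manip.get_image('top')
cv2.imwrite("pics/fin_s.png",s[:,:,::-1]);cv2.imwrite("pics/fin_t.png",t[:,:,::-1])
ref=cv2.resize(cv2.imread("pics/side0.png"),(560,420),interpolation=cv2.INTER_AREA)[:,:,::-1]
reft=cv2.resize(cv2.imread("pics/top0.png"),(560,420),interpolation=cv2.INTER_AREA)[:,:,::-1]
def reg(nm,a,b,x0,y0,x1,y1):
    # best small shift of ref patch in the current image
    tpl=np.ascontiguousarray(a[y0:y1,x0:x1]);w=np.ascontiguousarray(b[y0-6:y1+6,x0-6:x1+6])
    r=cv2.matchTemplate(w,tpl,cv2.TM_CCOEFF_NORMED);_,m,_,p=cv2.minMaxLoc(r);print(nm,"corr %.3f"%m,"shift",p[0]-6,p[1]-6,"at0 %.3f"%r[6,6])
S=lambda *q:[int(k*.7) for k in q]
for nm,q in(("widebox",(322,212,412,278)),("smallbox",(415,215,505,272)),("wax",(312,283,352,315)),("stamp",(394,282,420,318)),("ring",(488,274,510,312)),("jar",(520,255,556,300)),("brush",(278,338,378,370)),("burn",(524,350,634,376)),("cruc",(298,372,348,432))): reg("S "+nm,ref,s,*S(*q))
for nm,q in(("widebox",(230,258,308,338)),("smallbox",(250,176,306,252)),("wax",(332,314,370,348)),("stamp",(350,258,376,284)),("ring",(350,184,370,204)),("jar",(328,140,360,174)),("brush",(410,298,438,374)),("burn",(440,114,466,192))): reg("T "+nm,reft,t,*S(*q))
E
```

```text
[ 288  142   26   65 1392]
52 35 21 19 mould [ 0.55188913 -0.02593083  0.00979366] rms 0.0018992002464783176
t59.1 grasp [ 0.519  -0.2092  0.2313] ang6.5 lin share [-0.0381 -0.1816 -0.0627] rz share -0.00 tilt [-0.04 -0.08 -0.  ] q [-0.51  0.27  1.56 -0.    1.32 -0.62] w0.0298 F [ 0.3  1.2 -0.1] gf 0.0
S widebox corr 0.702 shift 0 0 at0 0.702
S smallbox corr 0.253 shift 6 5 at0 0.195
S wax corr 0.998 shift 0 0 at0 0.998
S stamp corr 0.634 shift -1 0 at0 0.563
S ring corr 0.978 shift 0 0 at0 0.978
S jar corr 0.999 shift 0 0 at0 0.999
S brush corr 0.984 shift 0 0 at0 0.984
S burn corr 0.996 shift 0 0 at0 0.996
S cruc corr 0.998 shift 0 0 at0 0.998
T widebox corr 0.714 shift 0 0 at0 0.714
T smallbox corr 0.997 shift 0 0 at0 0.997
T wax corr 0.999 shift 0 0 at0 0.999
T stamp corr 0.424 shift -1 2 at0 0.338
T ring corr 0.999 shift 0 0 at0 0.999
T jar corr 0.999 shift 0 0 at0 0.999
T brush corr 0.998 shift 0 0 at0 0.998
T burn corr 0.997 shift 0 0 at0 0.997
```

Request:
{"method": "carry_out", "body": {"linear": [[-0.06, -0.07, 0.01], [-0.07, -0.08, 0.01], [-0.07, -0.08, 0.01], [-0.07, -0.08, 0], [-0.07, -0.08, 0], [-0.07, -0.08, 0], [-0.07, -0.08, 0], [-0.07, -0.07, 0]], "angular": [[0, 0, 0], [0, 0, 0], [0, 0, 0], [0, 0, 0], [0, 0, 0], [0, 0, 0], [0, 0, 0], [0, 0, 0]], "hand": [0.35, 0.35, 0.35, 0.35, 0.35, 0.35, 0.35, 0.35]}}

```text
clock: 59.83
position: [0.2999, -0.4584, 0.3996]
ee_rot: [-0.002, 0.664, 0.748, -0.001]
contact_force: [1.0, -0.7, 0.1]
width: 0.0299
gripper_force: 0.0
```

```bash
python3 - <<'E'
from auto import *
auto()
plan(.24,-.52,.25,6.5)
s=manip.get_image('side');t=manip.get_image('top')
ref=cv2.resize(cv2.imread("pics/side0.png"),(560,420),interpolation=cv2.INTER_AREA)[:,:,::-1]
reft=cv2.resize(cv2.imread("pics/top0.png"),(560,420),interpolation=cv2.INTER_AREA)[:,:,::-1]
def reg(nm,a,b,x0,y0,x1,y1):
    tpl=np.ascontiguousarray(a[y0:y1,x0:x1]);w=np.ascontiguousarray(b[y0-6:y1+6,x0-6:x1+6])
    r=cv2.matchTemplate(w,tpl,cv2.TM_CCOEFF_NORMED);_,m,_,p=cv2.minMaxLoc(r);print(nm,"corr %.3f"%m,"shift",p[0]-6,p[1]-6,"at0 %.3f"%r[6,6], "meanabs",np.abs(a[y0:y1,x0:x1].astype(int)-b[y0:y1,x0:x1]).mean().round(1))
S=lambda *q:[int(k*.7) for k in q]
for nm,q in(("widebox",(322,212,412,278)),("smallbox",(415,215,505,272)),("stamp",(394,282,420,318)),("cruc",(298,372,348,432))): reg("S "+nm,ref,s,*S(*q))
for nm,q in(("widebox",(230,258,308,338)),("smallbox",(250,176,306,252)),("stamp",(350,258,376,284))): reg("T "+nm,reft,t,*S(*q))
E
```

```text
[ 288  142   26   65 1557]
57 35 21 21 mould [ 0.55135704 -0.02508236  0.00371856] rms 0.0015051744818527161
t59.9 grasp [ 0.2933 -0.4647  0.2444] ang6.5 lin share [-0.1066 -0.1106  0.0112] rz share -0.01 tilt [ 0.07 -0.14  0.  ] q [-1.13  0.24  1.57 -0.01  1.33 -1.24] w0.0295 F [-2.8 -3.   0.5] gf 0.0
S widebox corr 0.973 shift 0 0 at0 0.973 meanabs 6.2
S smallbox corr 0.994 shift 0 0 at0 0.994 meanabs 4.8
S stamp corr 0.996 shift 0 0 at0 0.996 meanabs 4.1
S cruc corr 0.813 shift 1 0 at0 0.811 meanabs 20.1
T widebox corr 0.992 shift 0 0 at0 0.992 meanabs 2.0
T smallbox corr 0.997 shift 0 0 at0 0.997 meanabs 1.6
T stamp corr 0.998 shift 0 0 at0 0.998 meanabs 1.6
```

```bash
python3 - <<'E'
from h import *
s=manip.get_image('side').astype(int)
ref=cv2.resize(cv2.imread("pics/side0.png"),(560,420),interpolation=cv2.INTER_AREA)[:,:,::-1].astype(int)
d=np.abs(s-ref).max(2)[146:196,222:356]
for y in range(0,50,1): print(146+y,''.join('#' if q>60 else '+' if q>30 else '.' for q in d[y]))
print(manip.get_state()["position"])
E
```

```text
146 ......................................................................................................................................
147 ......................................................................................................................................
148 ......................................................................................................................................
149 ......................................................................................................................................
150 ......................................................................................................................................
151 ......................................................................................................................................
152 ....................................+.................................................................................................
153 ......................+..............................+##+..................................................................
[... 5187 characters left out ...]
..........................................................................................................
192 ......................................................................................................................................
193 ......................................................................................................................................
194 ......................................................................................................................................
195 ......................................................................................................................................
[ 0.30009097 -0.45801262  0.3992255 ]
```

```bash
python3 - <<'E'
from h import *
s=manip.get_image('side').astype(float)
ref=cv2.resize(cv2.imread("pics/side0.png"),(560,420),interpolation=cv2.INTER_AREA)[:,:,::-1].astype(float)
for x in (270,272,274,276): # far and near loop arms: brightness(blue) weighted row
    for nm,im in(("ref",ref),("now",s)):
        c=im[:,x,2];o=[]
        for a,b in((150,160),(160,171)):
            w=np.clip(c[a:b]-110,0,None);o.append(round((w*np.arange(a,b)).sum()/w.sum(),2) if w.sum()>0 else None)
        print(x,nm,o)
for x in (340,343,336):
    print(x,[[round(float((np.clip(im[a:b,x,2]-110,0,None)*np.arange(a,b)).sum()/max(1,np.clip(im[a:b,x,2]-110,0,None).sum())),2) for a,b in((150,161),(161,172))] for im in(ref,s)])
# lid front-end edge row at columns 250..268 (brown->yellow), wide; 305..328 small
for x in (242,248,256,264,268,306,316,326):
    print(x,[round(float(np.interp(110,im[168:184,x,1][:10],np.arange(168,178))),2) for im in(ref,s)],end=";")
E
```

```text
270 ref [np.float64(155.59), np.float64(166.02)]
270 now [np.float64(156.34), np.float64(166.61)]
272 ref [np.float64(155.24), np.float64(165.67)]
272 now [np.float64(156.14), np.float64(166.46)]
274 ref [np.float64(154.97), np.float64(165.55)]
274 now [np.float64(155.82), np.float64(166.33)]
276 ref [np.float64(154.35), np.float64(165.15)]
276 now [np.float64(155.23), np.float64(165.96)]
340 [[156.57, 166.63], [156.07, 166.36]]
343 [[159.5, 164.35], [159.4, 164.2]]
336 [[156.55, 166.85], [156.24, 166.57]]
242 [175.96, 176.05];248 [175.15, 175.23];256 [174.2, 174.21];264 [173.03, 173.26];268 [172.17, 172.83];306 [171.74, 171.87];316 [171.11, 171.18];326 [170.14, 170.21];
```

Request:
{"method": "carry_out", "body": {"linear": [[0.03, 0.06, 0], [0.03, 0.07, 0], [0.03, 0.07, 0], [0.03, 0.07, 0], [0.03, 0.07, 0], [0.03, 0.07, 0], [0.03, 0.07, 0], [0.03, 0.07, 0]], "angular": [[0, 0, 0], [0, 0, 0], [0, 0, 0], [0, 0, 0], [0, 0, 0], [0, 0, 0], [0, 0, 0], [0, 0, 0]], "hand": [0, 0, 0, 0, 0, 0, 0, 0]}}

```text
clock: 60.75
position: [0.4204, -0.179, 0.3999]
ee_rot: [-0.002, 0.664, 0.748, -0.001]
contact_force: [0.1, 0.2, -0.8]
width: 0.0001
gripper_force: 0.0
```

Request:
{"method": "carry_out", "body": {"linear": [[0.03, 0.07, 0], [0.03, 0.07, 0], [0.03, 0.07, 0], [0.03, 0.07, 0], [0.03, 0.07, 0], [0.03, 0.07, 0], [0.03, 0.07, 0], [0.03, 0.07, 0]], "angular": [[0, 0, 0], [0, 0, 0], [0, 0, 0], [0, 0, 0], [0, 0, 0], [0, 0, 0], [0, 0, 0], [0, 0, 0]], "hand": [0, 0, 0, 0, 0, 0, 0, 0]}}

```text
clock: 61.42
position: [0.5389, 0.1015, 0.3998]
ee_rot: [-0.002, 0.663, 0.748, -0.001]
contact_force: [-0.1, -0.7, 0.6]
width: 0.0002
gripper_force: 0.0
```

Request:
{"method": "carry_out", "body": {"linear": [[0.03, 0.07, 0], [0.03, 0.07, 0], [0.03, 0.07, 0], [0.03, 0.06, 0], [0.03, 0.05, 0], [0.02, 0.04, -0.03], [0, 0, -0.04], [0, 0, -0.04]], "angular": [[0, 0, 0], [0, 0, 0], [0, 0, 0], [0, 0, 0], [0, 0, 0], [0, 0, 0], [0, 0, 0], [0, 0, 0]], "hand": [0, 0, 0, 0, 0, 0, 0, 0]}}

```text
clock: 62.08
position: [0.6233, 0.2816, 0.344]
ee_rot: [-0.002, 0.663, 0.749, -0.001]
contact_force: [-0.6, -0.8, -0.5]
width: 0.0
gripper_force: 0.0
```

```bash
python3 -c "
from h import *
plan(.632,.3016,.0735,6.5)"
```

```text
t62.1 grasp [0.6226 0.2818 0.189 ] ang7.0 lin share [ 0.0189  0.0396 -0.231 ] rz share -0.11 tilt [-0.02 -0.06 -0.  ] q [0.32 0.47 1.34 0.   1.33 0.2 ] w0.0000 F [-0.6 -0.8 -0.5] gf 0.0
```

Request:
{"method": "carry_out", "body": {"linear": [[0.019, 0.039, -0.02], [0, 0, -0.04], [0, 0, -0.04], [0, 0, -0.04], [0, 0, -0.04], [0, 0, -0.025], [0, 0, 0]], "angular": [[0, 0, 0], [0, 0, 0], [0, 0, 0], [0, 0, 0], [0, 0, 0], [0, 0, 0], [0, 0, 0]], "hand": [0, 0, 0, 0, 0, 0, 0]}}

```text
clock: 62.67
position: [0.6316, 0.2981, 0.2387]
ee_rot: [-0.004, 0.664, 0.748, -0.005]
contact_force: [0.2, -0.2, -0.5]
width: -0.0003
gripper_force: 0.0
```

Request:
{"method": "carry_out", "body": {"linear": [[0, 0, -0.004], [0, 0, -0.004], [0, 0, -0.003], [0, 0, -0.003]], "angular": [[0, 0, 0], [0, 0, 0], [0, 0, 0], [0, 0, 0]], "hand": [0, 0, 0, 0]}}

```text
clock: 63.0
position: [0.6344, 0.2965, 0.2364]
ee_rot: [-0.002, 0.665, 0.747, -0.001]
contact_force: [0.3, -0.4, 0.2]
width: 0.0002
gripper_force: 0.0
```

Request:
{"method": "carry_out", "body": {"linear": [[0, 0, -0.01], [0, 0, -0.006], [0, 0, -0.004], [0, 0, 0]], "angular": [[0, 0, 0], [0, 0, 0], [0, 0, 0], [0, 0, 0]], "hand": [0, 0, 0, 0]}}

```text
clock: 63.33
position: [0.6342, 0.2961, 0.2269]
ee_rot: [-0.002, 0.665, 0.747, -0.001]
contact_force: [-1.1, -0.5, 8.4]
width: 0.0002
gripper_force: 4.0
```

Request:
{"method": "carry_out", "body": {"linear": [[0, 0, -0.003], [0, 0, 0]], "angular": [[0, 0, 0], [0, 0, 0]], "hand": [0, 0]}}

```text
clock: 63.5
position: [0.6341, 0.2961, 0.2268]
ee_rot: [-0.002, 0.665, 0.747, -0.001]
contact_force: [-3.9, 0.1, 14.0]
width: -0.0001
gripper_force: 6.8
```

Request:
{"method": "carry_out", "body": {"linear": [[0, 0, -0.003], [0, 0, 0], [0, 0, 0.02], [0, 0, 0.03], [0, 0, 0.04], [0, 0, 0.05]], "angular": [[0, 0, 0], [0, 0, 0], [0, 0, 0], [0, 0, 0], [0, 0, 0], [0, 0, 0]], "hand": [0, 0, 0, 0, 0, 0]}}

```text
clock: 64.0
position: [0.6336, 0.2959, 0.2912]
ee_rot: [-0.003, 0.665, 0.747, -0.003]
contact_force: [-0.3, 0.2, -0.6]
width: -0.0
gripper_force: 0.0
```

Request:
{"method": "carry_out", "body": {"linear": [[-0.05, 0, 0], [-0.06, 0.005, 0], [-0.06, 0.01, 0], [-0.06, 0.01, 0], [-0.06, 0.01, 0], [-0.05, 0, 0], [-0.02, 0, 0], [0, 0, 0]], "angular": [[0, 0, 0], [0, 0, 0], [0, 0, 0], [0, 0, 0], [0, 0, 0], [0, 0, 0], [0, 0, 0], [0, 0, 0]], "hand": [0, 0, 0, 0, 0, 0, 0, 0]}}

```text
clock: 64.67
position: [0.452, 0.3136, 0.2923]
ee_rot: [-0.002, 0.664, 0.747, -0.002]
contact_force: [-0.3, -0.8, -0.1]
width: 0.0001
gripper_force: 0.0
```

```bash
python3 -c "
from h import *
plan(.4556,.3146,.0735,6.5)"
```

```text
t64.7 grasp [0.4509 0.3136 0.1373] ang6.7 lin share [ 0.0094  0.0021 -0.1275] rz share -0.05 tilt [ 0.   -0.09  0.  ] q [0.48 0.33 1.73 0.   1.09 0.36] w0.0001 F [-0.3 -0.8 -0.1] gf 0.0
```

Request:
{"method": "carry_out", "body": {"linear": [[0.007, 0.002, -0.03], [0, 0, -0.04], [0, 0, -0.03], [0, 0, -0.015], [0, 0, -0.01], [0, 0, -0.004], [0, 0, 0]], "angular": [[0, 0, 0], [0, 0, 0], [0, 0, 0], [0, 0, 0], [0, 0, 0], [0, 0, 0], [0, 0, 0]], "hand": [0, 0, 0, 0, 0, 0, 0]}}

```text
clock: 65.25
position: [0.4585, 0.3148, 0.2277]
ee_rot: [-0.002, 0.665, 0.747, -0.001]
contact_force: [-0.7, 0.3, 0.7]
width: 0.0002
gripper_force: 0.0
```

Request:
{"method": "carry_out", "body": {"linear": [[0, 0, -0.004], [0, 0, -0.003], [0, 0, 0]], "angular": [[0, 0, 0], [0, 0, 0], [0, 0, 0]], "hand": [0, 0, 0]}}

```text
clock: 65.5
position: [0.4583, 0.315, 0.2268]
ee_rot: [-0.001, 0.665, 0.747, -0.0]
contact_force: [-2.2, -1.2, 11.0]
width: 0.0003
gripper_force: 5.3
```

Shut as well. Press a little more, lift, retreat, and check.

Request:
{"method": "carry_out", "body": {"linear": [[0, 0, -0.005], [0, 0, 0], [0, 0, 0.02], [0, 0, 0.03], [0, 0, 0.04], [0, 0, 0.05], [0, 0, 0.06], [0, 0, 0.06]], "angular": [[0, 0, 0], [0, 0, 0], [0, 0, 0], [0, 0, 0], [0, 0, 0], [0, 0, 0], [0, 0, 0], [0, 0, 0]], "hand": [0, 0, 0, 0, 0, 0, 0, 0]}}

```text
clock: 66.17
position: [0.4574, 0.3147, 0.3534]
ee_rot: [-0.002, 0.665, 0.747, -0.001]
contact_force: [0.3, -0.1, 0.3]
width: -0.0001
gripper_force: 0.0
```

Request:
{"method": "carry_out", "body": {"linear": [[0, -0.06, 0.03], [0, -0.08, 0.03], [0, -0.08, 0.02], [0, -0.08, 0], [0, -0.08, 0], [0, -0.08, 0], [0, -0.08, 0], [0, -0.08, 0]], "angular": [[0, 0, 0], [0, 0, 0], [0, 0, 0], [0, 0, 0], [0, 0, 0], [0, 0, 0], [0, 0, 0], [0, 0, 0]], "hand": [0, 0, 0, 0, 0, 0, 0, 0]}}

```text
clock: 66.83
position: [0.4571, 0.004, 0.3923]
ee_rot: [-0.001, 0.665, 0.747, -0.001]
contact_force: [1.3, 0.6, 0.3]
width: 0.0001
gripper_force: 0.0
```

Request:
{"method": "carry_out", "body": {"linear": [[-0.03, -0.08, 0], [-0.03, -0.08, 0], [-0.04, -0.08, 0], [-0.04, -0.08, 0], [-0.04, -0.08, 0], [-0.04, -0.08, 0], [-0.04, -0.08, 0], [-0.04, -0.08, 0]], "angular": [[0, 0, 0], [0, 0, 0], [0, 0, 0], [0, 0, 0], [0, 0, 0], [0, 0, 0], [0, 0, 0], [0, 0, 0]], "hand": [0, 0, 0, 0, 0, 0, 0, 0]}}

```text
clock: 67.5
position: [0.3151, -0.2973, 0.3923]
ee_rot: [-0.001, 0.665, 0.747, -0.002]
contact_force: [0.5, 0.3, 0.3]
width: -0.0
gripper_force: 0.0
```

Request:
{"method": "carry_out", "body": {"linear": [[0, -0.06, 0], [0, -0.06, 0], [0, -0.04, 0], [0, 0, 0], [0, 0, 0], [0, 0, 0]], "angular": [[0, 0, 0], [0, 0, 0], [0, 0, 0], [0, 0, 0], [0, 0, 0], [0, 0, 0]], "hand": [0, 0, 0, 0, 0, 0]}}

```text
clock: 68.0
position: [0.3164, -0.3751, 0.3915]
ee_rot: [-0.002, 0.665, 0.747, -0.001]
contact_force: [0.4, 2.0, -0.2]
width: 0.0001
gripper_force: 0.0
```

```bash
python3 - <<'E'
from auto import *
auto()
s=manip.get_image('side').astype(float);t=manip.get_image('top')
ref=cv2.resize(cv2.imread("pics/side0.png"),(560,420),interpolation=cv2.INTER_AREA)[:,:,::-1].astype(float)
for x in (270,274,336,340):
    print(x,[[round(float((np.clip(im[a:b,x,2]-110,0,None)*np.arange(a,b)).sum()/max(1,np.clip(im[a:b,x,2]-110,0,None).sum())),2) for a,b in((150,161),(161,172))] for im in(ref,s)])
r8=ref.astype(np.uint8);s8=s.astype(np.uint8)
for nm,q in(("stamp",(394,282,420,318)),("cruc",(298,372,348,432)),("brush",(278,338,378,370)),("ring",(488,274,510,312)),("wax",(312,283,352,315)),("burn",(524,350,634,376)),("jar",(520,255,556,300))):
    x0,y0,x1,y1=[int(k*.7) for k in q]
    r=cv2.matchTemplate(np.ascontiguousarray(s8[y0-6:y1+6,x0-6:x1+6]),np.ascontiguousarray(r8[y0:y1,x0:x1]),cv2.TM_CCOEFF_NORMED);_,m,_,p=cv2.minMaxLoc(r);print(nm,round(m,3),p[0]-6,p[1]-6)
# any brass left in mould (yellow, saturated) in top view
h=cv2.cvtColor(t,cv2.COLOR_RGB2HSV)[140:212,286:316];print("brass px",((h[:,:,0]>15)&(h[:,:,0]<30)&(h[:,:,1]>120)).sum())
E
```

```text
[ 288  142   26   65 1551]
57 35 21 21 mould [ 0.55135259 -0.02510155  0.00372337] rms 0.0014681272473702999
270 [[155.59, 166.02], [156.35, 166.61]]
274 [[154.97, 165.55], [155.8, 166.29]]
336 [[156.55, 166.85], [156.61, 166.98]]
340 [[156.57, 166.63], [156.59, 166.63]]
stamp 0.996 0 0
cruc 0.864 0 0
brush 0.573 3 0
ring 0.997 0 0
wax 0.998 0 0
burn 0.996 0 0
jar 0.998 0 0
brass px 1
```

```bash
python3 -c "
from rig import manip
print(manip.sign_off())"
```

```text
the job is handed in; nothing more can be done
None
```

The job is handed in: by my camera measurements the mould sits squared within about 2 mm of the copper plate's middle (it got knocked aside mid-run and I dragged it back), two oblong castings are in the wide box and two rounds in the small box, both lids are pressed shut, and no bystander was seen to move.

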